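# Sort left- and right-hand brackets through dust flaps

### The job

Sort the two brass strain-relief brackets into the dust-covered trays: the left-hand one (wing on the left, seen from its wide heel bar) goes through the blue flap and its mirror image, the right-hand one, through the orange flap. Push each right through, far enough that the sprung flap falls fully shut behind it, and leave the brackets lying flat. Leave everything else on the bench where it is.

Things in the scene. Friction and masses are not known exactly. Their poses are not given: they have to be found in the camera images.
- left_c (a point): Left-hand brass bracket, 64 x 20 high mm, 0.12 kg, flat on the bench. Stem 16 wide, 16 high (x -22 to 32 mm); flat-backed heel bar across the rear 10 x 44, 20 high (x -32 to -22); one wing 8 high beside the front end (x 16 to 32, out to 38 off centre) with dark stud. Grip the stem across, between heel and wing. Point: centre, 10 mm up; x from heel to wing end, z up. Wing on the +y side.
- right_c (a point): Right-hand brass bracket, 64 x 20 high mm, 0.12 kg, flat on the bench. Stem 16 wide, 16 high (x -22 to 32 mm); flat-backed heel bar across the rear 10 x 44, 20 high (x -32 to -22); one wing 8 high beside the front end (x 16 to 32, out to 38 off centre) with dark stud. Grip the stem across, between heel and wing. Point: centre, 10 mm up; x from heel to wing end, z up. Wing on the -y side.
- tray_blue: Fixed covered tray: blue flap and back wall, clear sides and roof (top 81 mm), no sill. Origin on the bench, mid-doorway; x leads inside, z up. Inside 112 wide, 135 deep, walls 4 mm. Over the doorway (x 0) a 6 mm rod at 76 mm height: a gripper pointing straight down hits it before the bracket clears the flap; one leaning back 35 to 45 degrees, fingertips leading, passes below.
- flap_blue (a joint): Blue flap hung from that tray's doorway rod: 106 mm wide, 3 thick, lower edge 14 mm over the bench. 0 = shut, upright; grows (rad, to 1.45) as it swings inwards; never outwards. A weak spring (0.3 to 0.7 N at its edge) shuts it. It rests on a bracket until the heel's back is about 28 mm inside the doorway, then falls shut behind it once the fingers are out.
- tray_orange: Fixed covered tray: orange flap and back wall, clear sides and roof (top 81 mm), no sill. Origin on the bench, mid-doorway; x leads inside, z up. Inside 112 wide, 135 deep, walls 4 mm. Over the doorway (x 0) a 6 mm rod at 76 mm height: a gripper pointing straight down hits it before the bracket clears the flap; one leaning back 35 to 45 degrees, fingertips leading, passes below.
- flap_orange (a joint): Orange flap hung from that tray's doorway rod: 106 mm wide, 3 thick, lower edge 14 mm over the bench. 0 = shut, upright; grows (rad, to 1.45) as it swings inwards; never outwards. A weak spring (0.3 to 0.7 N at its edge) shuts it. It rests on a bracket until the heel's back is about 28 mm inside the doorway, then falls shut behind it once the fingers are out.
- shell1: Bystander, to be left where it is: aluminium round connector shell between the trays, 38 mm across, 27 high. Origin in its underside.
- shell2: Bystander, to be left where it is: dark connector shell, 34 mm across, 27 high. Origin in its underside.
- shell3: Bystander, to be left where it is: aluminium connector shell, 42 mm across, 27 high. Origin in its underside.
- jar: Bystander, to be left where it is: amber jar with red cap, 48 mm across, 60 high. Origin in its underside.
- driver: Bystander, to be left where it is: screwdriver with yellow handle, 170 mm long, lying on the bench. Origin below its middle.
- collar: Bystander, to be left where it is: black ring 40 mm across, 12 high. Origin in its underside.
- bits: Bystander, to be left where it is: grey open box 100 x 140 x 35 mm. Origin in its underside.

How it is judged:
By the outcome, as a careful person would: the job done as asked, in the order asked, and still so for the second after the job is handed in, with the robot touching nothing.
It also fails if it takes over 69 s, if anything falls off the work surface, if the arm or the gripper's body presses on something with over 40 N, if the wrist force passes 120 N, or if a joint passes its speed limit or range.

### The arm

A 6-joint arm with a two-finger parallel gripper is mounted at the origin on the work surface. World frame = base frame: x ahead of the robot, y to its left, z up, the work surface at z = 0. Lengths are in m, angles in rad, forces in N, time in s.
With the tool pointing down it reaches from about 0.35 to 0.85 m from the base axis. Payload 8.1 kg.
Tool frame: the origin (TCP) lies midway between the tips of the shut fingers; the grasp point (between the pads) lies manip.grip_point_offset behind it (manip.grip_point_offset is the distance from the TCP to the grasp point, in m); z points along the fingers, y is the line along which they close (so a half turn about z gives the same grasp; the last joint's range is limited). The gripper opens to 85 mm and grips with 20 to 120 N. Pads are 22 mm wide; open, the fingers measure 114 mm over their backs; the gripper's body (76 mm by 85 mm) begins 54 mm behind the grasp point. The pads swing forward as they close: fully open they stand 13 mm farther back than shut.
Start: joints at [1.149, 0.13, 1.488, -0, 1.523, -0.085], TCP at [0.198, 0.566, 0.231] pointing down, gripper open.
Joint ranges: [-2.96, 2.96], [-0.89, 2.26], [0.02, 2.5], [-1.34, 4.48], [0, 2.73], [-2.66, 2.66]. Speed limits (rad/s): [2.39, 2.39, 2.79, 3.14, 3.14, 3.14].

### API

Orientations are given as a 3x3 rotation matrix whose columns are the frame's x, y, z axes.
In Python, from rig import manip gives the robot as it stands.
- The arm moves only by the tool servo_tool, never from a script. Its argument "motion" is a list of rows, each an object of numbers: "x", "y", "z": the shift along the world's x, y, z normalised to -1 to 1, where 1 is 0.8 m; "ax", "ay", "az": the turn, a rotation vector about the world's x, y, z normalised to -1 to 1, where 1 is 30 degrees; "jaw": the finger opening in mm, from 0 to 85.4. In form: [{"x": .., "y": .., "z": .., "ax": .., "ay": .., "az": .., "jaw": ..}, ...]. A call has 1 to 10 rows; each row is the pose to reach, as a shift and turn from the pose commanded when the call began; what a row does not reach only later rows make up. A row lasts 1/12 s, in which the tool goes at most 41.7 mm and 7.16 degrees, less where a joint would pass 70% of its speed; a pose out of reach is approached as far as the arm can. A call with a number of a shift or a turn outside -1 to 1 is refused whole. A call with a gripper value outside its range is refused whole. The fingers move at their own pace and stop on an object; the grip force is fixed at half the most. Time passes only in rows, so rows that repeat a pose let the fingers close. It gives the time, the measured TCP pose, the force, the opening and the grip force at its end, in the units of the state.
- manip.sense(): the state, without advancing time (a new reading comes with each control period).
- manip.read_camera(name): name is "scene" or "top" or "wrist"; returns (picture, depth): 480x640x3 uint8, red, green, blue; 480x640 float32, m along the optical axis (not along the pixel's ray), 0 where there is no reading.
- manip.calibration(name): a dict with "camera_matrix" (3x3 intrinsics, pixels), "R" (3x3) and "t" (3): a world point X has camera coordinates R X + t. Camera axes: x right, y down, z forward; pixel columns grow to the right and rows downward; lengths in m; the calibration is good to about 2 mm. A picture is of the moment at which its call begins: read the wrist's pose just before it. calibration takes no time and is no camera call; for the wrist camera it gives the pose at the moment of the call.
- manip.job_done(): hands the job in; it is judged then, once.
The state is a dict: "time_s": time; "qpos": joint angles; "joint_velocities": joint speeds; "tau": joint torques, N m; "eef_pos": TCP position; "orientation": TCP orientation; "wrist_force": force on the tool from outside, world axes, zero at the start; "torque": the same for the moment, N m; "opening": finger opening in m; "gripper_force": force on a finger pad.
Only numpy, scipy, OpenCV 4.12 (cv2) and the standard library are available. Lean on these libraries where they do the work, as an engineer would, in place of code of your own. Each camera call takes 0.05 s, during which the arm holds its last target. There are 200 camera calls.

## Working session

There is one attempt and no reset: what is moved stays moved. The work goes in short steps, Python scripts to look and compute and a tool call to move; the robot and the scene stay as the last step left them, time stands still between calls to the robot, and variables do not carry over. Pictures are saved under pics/ and viewed, at most 10 in all, crops included, and the job is handed in when it is done.

Besides the shell and the picture viewer there is one more tool, called after "Call:" by a JSON object that holds its "name" and its "arguments". servo_tool: Moves the arm, as the interface text tells. Its arguments: {"type":"object","properties":{"motion":{"type":"array","items":{"type":"object","properties":{"x":{"type":"number","minimum":-1,"maximum":1},"y":{"type":"number","minimum":-1,"maximum":1},"z":{"type":"number","minimum":-1,"maximum":1},"ax":{"type":"number","minimum":-1,"maximum":1},"ay":{"type":"number","minimum":-1,"maximum":1},"az":{"type":"number","minimum":-1,"maximum":1},"jaw":{"type":"number"}}}}},"required":["motion"]}

```bash
ls; mkdir -p pics; python3 - <<'E'
from rig import manip
import cv2,numpy as np
for n in("top","scene"):
    p,d=manip.read_camera(n); cv2.imwrite(f"pics/{n}0.png",p[:,:,::-1]); np.save(f"{n}_d.npy",d)
    c=manip.calibration(n); print(n,np.round(c["camera_matrix"],1).tolist(),np.round(c["R"],3).tolist(),np.round(c["t"],3))
s=manip.sense(); print(s["time_s"],s["eef_pos"],np.round(s["orientation"],3),s["opening"],manip.grip_point_offset)
E
```

```text
pics
top [[472.5, 0.0, 322.7], [0.0, 472.5, 236.4], [0.0, 0.0, 1.0]] [[0.017, -1.0, 0.01], [-0.994, -0.018, -0.104], [0.104, -0.008, -0.995]] [-0.031  0.527  1.396]
scene [[617.5, 0.0, 322.6], [0.0, 617.5, 240.1], [0.0, 0.0, 1.0]] [[-0.8, 0.6, -0.002], [0.471, 0.627, -0.621], [-0.371, -0.498, -0.784]] [ 0.396 -0.184  1.644]
0.1 [0.19801917 0.56585417 0.23032662] [[-0.944  0.33  -0.001]
 [ 0.33   0.944 -0.002]
 [ 0.    -0.002 -1.   ]] 0.08562677198317771 0.0187
```

View pics/top0.png

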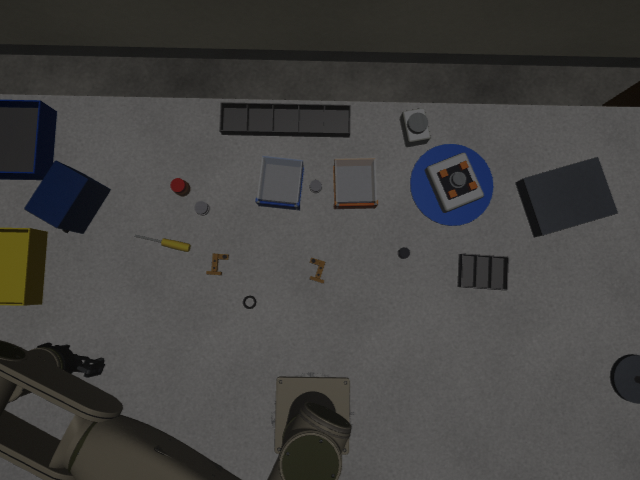

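View pics/scene0.png

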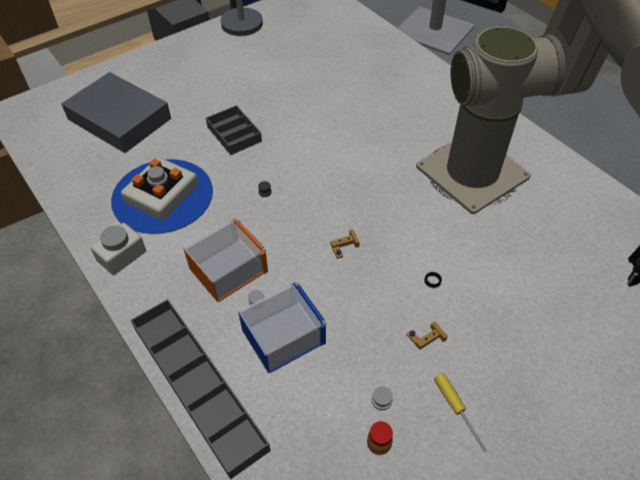

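Top view: the bracket at (217,263) has its heel at the bottom and its wing to the right, so it is right-handed and goes to orange, whose doorway is at about (355,206). The bracket at (318,270) has its wing to the left, so it is left-handed and goes to blue, whose doorway is at about (279,206). Both doors face the robot. Next I'll get coarse positions.

```bash
cat > h.py <<'E'
from rig import manip
import cv2,numpy as np
def ray(c,uv,z):
    K=np.array(c["camera_matrix"]);R=np.array(c["R"]);t=np.array(c["t"])
    uv=np.atleast_2d(uv).astype(float)
    d=(R.T@np.linalg.inv(K)@np.c_[uv,np.ones(len(uv))].T).T
    o=-R.T@t
    return o+d*((z-o[2])/d[:,2])[:,None]
def pix(c,X):
    p=np.array(c["camera_matrix"])@(np.array(c["R"])@np.atleast_2d(X).T+np.array(c["t"])[:,None]); return (p[:2]/p[2]).T
def blobs(p,lo,hi,amin):
    m=cv2.inRange(cv2.cvtColor(p,cv2.COLOR_RGB2HSV),lo,hi)
    cs=cv2.findContours(m,cv2.RETR_EXTERNAL,cv2.CHAIN_APPROX_NONE)[0]
    return m,[c for c in cs if cv2.contourArea(c)>amin]
E
python3 - <<'E'
from h import *
rng={"brass":((8,90,60),(28,255,255),.012),"orange":((5,150,80),(14,255,255),.05),"blue":((105,120,50),(125,255,255),.05)}
for n in("top","scene"):
    p=cv2.imread(f"pics/{n}0.png")[:,:,::-1].copy(); c=manip.calibration(n)
    for k,(lo,hi,z) in rng.items():
        for b in blobs(p,lo,hi,20)[1]:
            M=cv2.moments(b);u=[M["m10"]/M["m00"],M["m01"]/M["m00"]];print(n,k,np.round(u),cv2.contourArea(b),cv2.boundingRect(b),np.round(ray(c,u,z)[0],3))
p=cv2.imread("pics/top0.png"); d=p[140:300,190:390]
cv2.imwrite("pics/topc.png",cv2.convertScaleAbs(cv2.resize(d,None,fx=3.8,fy=3.7,interpolation=cv2.INTER_CUBIC),alpha=1.8))
E
```

```text
top brass [319. 271.] 122.0 (310, 259, 15, 24) [ 0.425 -0.011  0.012]
top brass [215. 264.] 118.0 (206, 254, 22, 21) [0.438 0.302 0.012]
top brass [175. 244.] 186.0 (161, 238, 29, 14) [0.497 0.425 0.012]
top brass [ 13. 266.] 1837.5 (0, 228, 30, 78) [0.423 0.907 0.012]
top brass [356. 204.] 64.0 (339, 203, 35, 3) [ 0.631 -0.122  0.012]
top brass [452. 193.] 38.5 (448, 190, 9, 8) [ 0.67  -0.419  0.012]
top brass [473. 185.] 39.0 (469, 181, 9, 9) [ 0.697 -0.483  0.012]
top brass [443. 173.] 38.5 (439, 169, 9, 9) [ 0.734 -0.392  0.012]
top brass [464. 165.] 39.0 (460, 161, 9, 8) [ 0.761 -0.456  0.012]
top orange [356. 204.] 34.5 (339, 203, 35, 3) [ 0.624 -0.12   0.05 ]
top orange [452. 193.] 31.5 (449, 190, 8, 8) [ 0.663 -0.408  0.05 ]
top orange [473. 185.] 31.0 (469, 182, 8, 7) [ 0.689 -0.47   0.05 ]
top orange [443. 173.] 29.0 (440, 169, 8, 8) [ 0.724 -0.382  0.05 ]
top orange [464. 165.] 31.5 (460, 161, 8, 8) [ 0.75  -0.444  0.05 ]
top blue [276. 203.] 54.5 (260, 201, 34, 6) [0.622 0.118 0.05 ]
top blue [451. 184.] 5180.5 (411, 144, 82, 82) [ 0.689 -0.406  0.05 ]
top blue [ 32. 138.
[... 897 characters left out ...]
[73. 22.] 3133.5 (0, 0, 163, 62) [ 0.574 -1.288  0.012]
scene orange [240. 286.] 41.0 (218, 271, 46, 30) [ 0.702 -0.024  0.05 ]
scene orange [201. 276.] 263.0 (185, 252, 32, 48) [ 0.758 -0.1    0.05 ]
scene orange [249. 234.] 90.0 (236, 221, 26, 28) [ 0.609 -0.137  0.05 ]
scene orange [158. 189.] 59.0 (152, 185, 12, 10) [ 0.712 -0.396  0.05 ]
scene orange [137. 179.] 48.0 (132, 175, 11, 10) [ 0.738 -0.458  0.05 ]
scene orange [175. 172.] 53.5 (170, 168, 11, 11) [ 0.651 -0.421  0.05 ]
scene orange [154. 163.] 38.0 (150, 159, 10, 8) [ 0.675 -0.485  0.05 ]
scene blue [283. 334.] 537.0 (240, 285, 86, 87) [0.696 0.132 0.05 ]
scene blue [164. 204.] 2635.0 (111, 159, 102, 74) [ 0.723 -0.34   0.05 ]
```

View pics/topc.png

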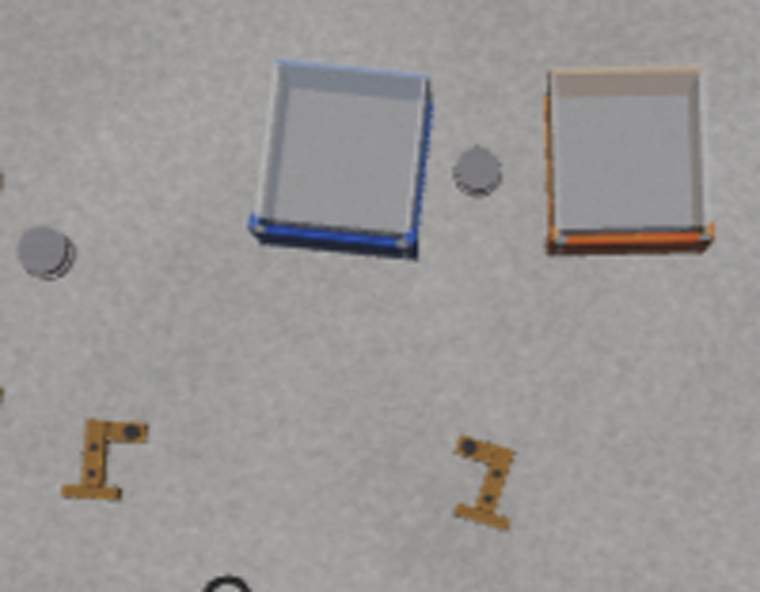

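Call:
{"name": "servo_tool", "arguments": {"motion": [{"x":0.14,"y":-0.36,"z":0.03},{"x":0.14,"y":-0.36,"z":0.03},{"x":0.14,"y":-0.36,"z":0.03},{"x":0.14,"y":-0.36,"z":0.03},{"x":0.14,"y":-0.36,"z":0.03},{"x":0.14,"y":-0.36,"z":0.03},{"x":0.14,"y":-0.36,"z":0.03},{"x":0.14,"y":-0.36,"z":0.03},{"x":0.14,"y":-0.36,"z":0.03}]}}

```text
$.motion[0]: bad value
```

Call:
{"name": "servo_tool", "arguments": {"motion": [{"x":0.13,"y":-0.36,"az":0.14},{"x":0.13,"y":-0.36,"az":0.14},{"x":0.13,"y":-0.36,"az":0.14},{"x":0.13,"y":-0.36,"az":0.14},{"x":0.13,"y":-0.36,"az":0.14},{"x":0.13,"y":-0.36,"az":0.14},{"x":0.13,"y":-0.36,"az":0.14},{"x":0.13,"y":-0.36,"az":0.14},{"x":0.13,"y":-0.36,"az":0.14},{"x":0.13,"y":-0.36,"az":0.14}]}}

```text
$.motion[0]: bad value
```

```bash
python3 - <<'E'
from h import *
s=manip.sense();c=manip.calibration("wrist");p,d=manip.read_camera("wrist"); cv2.imwrite("pics/w1.png",p[:,:,::-1])
print(s["time_s"],s["eef_pos"],np.round(s["orientation"],3).tolist(),np.round(s["qpos"],2),s["wrist_force"])
C=-np.array(c["R"]).T@c["t"];print("cam",C,np.round(c["R"],2).tolist(),c["camera_matrix"][0])
import pickle;pickle.dump(c,open("w1.pkl","wb"))
for b in blobs(p,(8,90,40),(28,255,255),200)[1]: print(cv2.contourArea(b),cv2.boundingRect(b))
E
```

```text
0.1 [0.19801917 0.56585417 0.23032662] [[-0.944, 0.33, -0.001], [0.33, 0.944, -0.002], [0.0, -0.002, -1.0]] [ 1.15  0.13  1.49  0.    1.52 -0.09] [-0.00272471 -0.34496778 -0.64139001]
cam [0.12227745 0.59289978 0.37336649] [[0.33, 0.94, -0.0], [0.9, -0.31, 0.31], [0.3, -0.11, -0.95]] [371.30972931   0.         314.13855212]
8784.0 (582, 205, 58, 217)
```

View pics/w1.png

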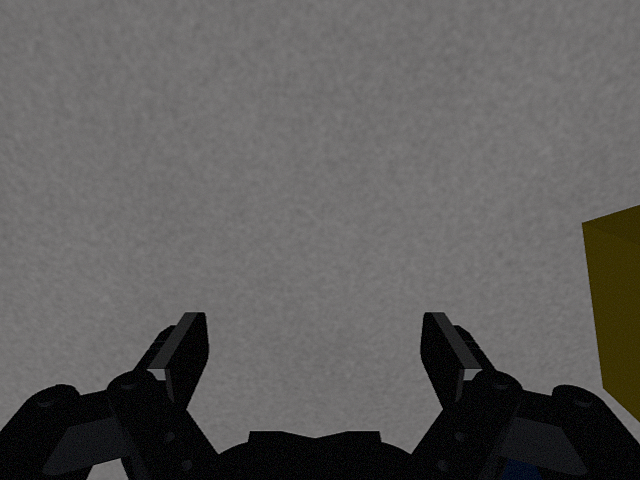

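Every key is required, so I'll resend. The wrist picture only shows bare bench, with the fingers at (190,350) and (440,350).

Call:
{"name": "servo_tool", "arguments": {"motion": [{"x":0.14,"y":-0.36,"z":0.03,"ax":0,"ay":0,"az":0,"jaw":85},{"x":0.14,"y":-0.36,"z":0.03,"ax":0,"ay":0,"az":0,"jaw":85},{"x":0.14,"y":-0.36,"z":0.03,"ax":0,"ay":0,"az":0,"jaw":85},{"x":0.14,"y":-0.36,"z":0.03,"ax":0,"ay":0,"az":0,"jaw":85},{"x":0.14,"y":-0.36,"z":0.03,"ax":0,"ay":0,"az":0,"jaw":85},{"x":0.14,"y":-0.36,"z":0.03,"ax":0,"ay":0,"az":0,"jaw":85},{"x":0.14,"y":-0.36,"z":0.03,"ax":0,"ay":0,"az":0,"jaw":85},{"x":0.14,"y":-0.36,"z":0.03,"ax":0,"ay":0,"az":0,"jaw":85},{"x":0.14,"y":-0.36,"z":0.03,"ax":0,"ay":0,"az":0,"jaw":85}]}}

```text
time_s: 0.9
eef_pos: [0.3117, 0.2753, 0.2558]
orientation: [[-0.942, 0.334, 0.002], [0.334, 0.942, -0.001], [-0.002, 0.0, -1.0]]
wrist_force: [-1.0, 0.4, -1.2]
opening: 0.0849
gripper_force: 0.0
```

Call:
{"name": "servo_tool", "arguments": {"motion": [{"x":0.13,"y":-0.36,"z":0,"ax":0,"ay":0,"az":0.14,"jaw":85},{"x":0.13,"y":-0.36,"z":0,"ax":0,"ay":0,"az":0.14,"jaw":85},{"x":0.13,"y":-0.36,"z":0,"ax":0,"ay":0,"az":0.14,"jaw":85},{"x":0.13,"y":-0.36,"z":0,"ax":0,"ay":0,"az":0.14,"jaw":85},{"x":0.13,"y":-0.36,"z":0,"ax":0,"ay":0,"az":0.14,"jaw":85},{"x":0.13,"y":-0.36,"z":0,"ax":0,"ay":0,"az":0.14,"jaw":85},{"x":0.13,"y":-0.36,"z":0,"ax":0,"ay":0,"az":0.14,"jaw":85},{"x":0.13,"y":-0.36,"z":0,"ax":0,"ay":0,"az":0.14,"jaw":85},{"x":0.13,"y":-0.36,"z":0,"ax":0,"ay":0,"az":0.14,"jaw":85},{"x":0.13,"y":-0.36,"z":0,"ax":0,"ay":0,"az":0.14,"jaw":85}]}}

```text
time_s: 1.73
eef_pos: [0.4142, -0.0098, 0.2548]
orientation: [[-0.965, 0.263, -0.001], [0.263, 0.965, 0.001], [0.001, 0.0, -1.0]]
wrist_force: [0.3, 1.2, 0.3]
opening: 0.0851
gripper_force: 0.0
```

```bash
python3 - <<'E'
from h import *
s=manip.sense();c=manip.calibration("wrist");p,d=manip.read_camera("wrist"); cv2.imwrite("pics/w2.png",p[:,:,::-1])
print(s["time_s"],s["eef_pos"],np.round(s["orientation"],3).tolist(),np.round(s["qpos"],2),s["wrist_force"])
C=-np.array(c["R"]).T@c["t"];print("cam",C)
import pickle;pickle.dump(c,open("w2.pkl","wb"))
for b in blobs(p,(8,90,40),(28,255,255),200)[1]: print(cv2.contourArea(b),cv2.boundingRect(b))
E
```

```text
1.7333 [ 0.41420632 -0.00979961  0.2548352 ] [[-0.965, 0.263, -0.001], [0.263, 0.965, 0.001], [0.001, 0.0, -1.0]] [-0.15 -0.4   1.93  0.    1.61 -1.45] [0.28979488 1.24669864 0.30546618]
cam [0.33680349 0.01145795 0.39797565]
3825.5 (213, 368, 101, 72)
574.5 (317, 360, 30, 72)
1293.0 (293, 177, 54, 62)
2029.0 (576, 106, 64, 75)
```

View pics/w2.png

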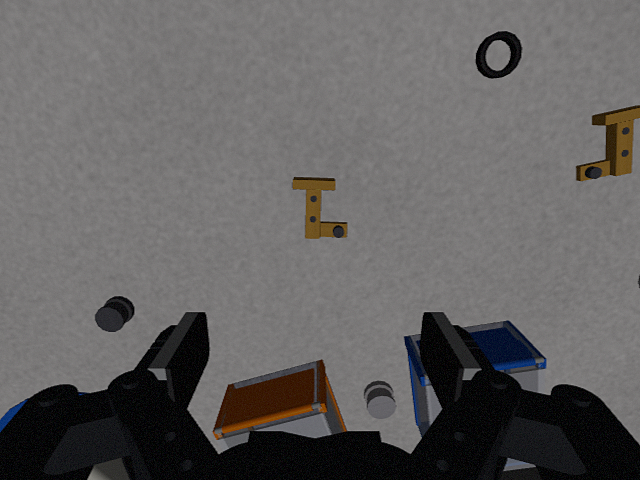

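The wrist view shows the left bracket at (315,210) with its heel at the top and its wing to the right (+y), the right bracket partly at (610,145), the orange flap at (275,395), and the blue flap at (480,345). I'll measure these with stem holes, edges and depth.

```bash
cat >> h.py <<'E'
def bracket(p,c,box):
    x,y,w,h=box; m=np.zeros(p.shape[:2],np.uint8)
    m0=blobs(p,(8,90,40),(28,255,255),200)[0]; m[y:y+h,x:x+w]=m0[y:y+h,x:x+w]
    ys,xs=np.nonzero(m); P=ray(c,np.c_[xs,ys],.014)[:,:2]
    hull=cv2.findContours(m,cv2.RETR_CCOMP,cv2.CHAIN_APPROX_NONE); 
    holes=[ray(c,np.mean(k[:,0],0),.016)[0,:2] for k,hh in zip(hull[0],hull[1][0]) if hh[3]>=0 and 8<cv2.contourArea(k)]
    return P,holes
E
cat > m.py <<'E'
from h import *
import pickle
c=pickle.load(open("w2.pkl","rb")); p=cv2.imread("pics/w2.png")[:,:,::-1].copy()
d=manip.read_camera("wrist")[1]
K=np.array(c["camera_matrix"]);R=np.array(c["R"]);t=np.array(c["t"])
def cloud(m):
    ys,xs=np.nonzero(m&(d>0)); z=d[ys,xs]
    return ((np.linalg.inv(K)@np.c_[xs,ys,np.ones(len(xs))].T*z).T-t)@R
for n,lo,hi,b in(("blue",(105,120,40),(125,255,255),(404,315,145,75)),("orange",(3,120,40),(16,255,255),(213,355,110,90))):
    m=cv2.inRange(cv2.cvtColor(p,cv2.COLOR_RGB2HSV),lo,hi).astype(bool)
    mm=np.zeros_like(m);mm[b[1]:b[1]+b[3],b[0]:b[0]+b[2]]=m[b[1]:b[1]+b[3],b[0]:b[0]+b[2]]
    P=cloud(mm); F=P[(P[:,2]>.018)&(P[:,2]<.065)]
    # front face: line fit in xy, drop outliers
    for _ in range(6):
        q=F[:,:2].mean(0);U=np.linalg.svd(F[:,:2]-q,full_matrices=False)[2];nv=U[1]*np.sign(U[1][0]);e=(F[:,:2]-q)@nv
        F=F[np.abs(e)<max(.004,2*e.std())]
    yv=np.array([-nv[1],nv[0]]); a=P[:,:2]@yv; aF=F[:,:2]@yv
    print(n,len(F),"yaw",np.degrees(np.arctan2(nv[1],nv[0])),"resid",e.std(),"width all",np.percentile(a,[0.5,99.5]),"F",np.percentile(aF,[.5,99.5]),"zr",np.percentile(P[:,2],[1,99]))
    mid=(np.percentile(a,.5)+np.percentile(a,99.5))/2
    print("   door mid",nv*(q@nv)+yv*mid, "F mid",nv*(q@nv)+yv*np.percentile(aF,[.5,99.5]).mean())
P,h=bracket(p,c,(290,174,62,68)); print("holes",np.round(h,4).tolist())
C=cloud(np.pad(np.ones((68,62),bool),((174,480-242),(290,640-352)))); print("height",np.percentile(C[:,2],[5,50,99]))
for nm,uv,z in(("heelL",(293,179),.02),("heelR",(335,179),.02),("frontR",(306,238),.016),("frontcorner",(320,238),.016),("wingtip",(347,236),.008)): print(nm,np.round(ray(c,uv,z)[0,:2],4))
P,h=bracket(p,c,(570,100,69,85)); print("R holes",np.round(h,4).tolist())
E
python3 m.py
```

```text
blue 1243 yaw -4.602996702474061 resid 0.0008986561201085527 width all [0.09861003 0.25945921] F [0.09876759 0.22631758] zr [0.00277838 0.08108749]
   door mid [0.6165691 0.1299735] F mid [0.61524559 0.11353466]
orange 2640 yaw 2.366134104692798 resid 0.0007881338904217013 width all [-0.20669416 -0.08050812] F [-0.20646272 -0.08063945] zr [0.0059811  0.08111639]
   door mid [ 0.61695781 -0.11823078] F mid [ 0.61695575 -0.11818077]
holes [[0.4332, -0.0168], [0.4118, -0.0103]]
height [-0.00083588  0.00097561  0.02135092]
heelL [ 0.3867 -0.0245]
heelR [0.3979 0.0167]
frontR [ 0.4519 -0.0291]
frontcorner [ 0.4559 -0.0145]
wingtip [0.4639 0.0142]
R holes [[0.4495, 0.3038], [0.4274, 0.3046], [0.4069, 0.2955]]
```

Call:
{"name": "servo_tool", "arguments": {"motion": [{"x":0.022,"y":-0.006,"z":-0.194,"ax":-0.197,"ay":-0.724,"az":0,"jaw":60},{"x":0.022,"y":-0.006,"z":-0.194,"ax":-0.197,"ay":-0.724,"az":0,"jaw":60},{"x":0.022,"y":-0.006,"z":-0.194,"ax":-0.197,"ay":-0.724,"az":0,"jaw":60},{"x":0.022,"y":-0.006,"z":-0.194,"ax":-0.197,"ay":-0.724,"az":0,"jaw":60},{"x":0.022,"y":-0.006,"z":-0.194,"ax":-0.197,"ay":-0.724,"az":0,"jaw":60}]}}

```text
time_s: 2.25
eef_pos: [0.4239, -0.0118, 0.089]
orientation: [[-0.898, 0.257, 0.358], [0.238, 0.966, -0.098], [-0.371, -0.002, -0.929]]
wrist_force: [-1.3, 0.4, -1.3]
opening: 0.0603
gripper_force: 0.0
```

Call:
{"name": "servo_tool", "arguments": {"motion": [{"x":0,"y":0,"z":0,"ax":-0.197,"ay":-0.724,"az":0,"jaw":60},{"x":0,"y":0,"z":0,"ax":-0.197,"ay":-0.724,"az":0,"jaw":60},{"x":0,"y":0,"z":0,"ax":-0.197,"ay":-0.724,"az":0,"jaw":60},{"x":0,"y":0,"z":0,"ax":-0.197,"ay":-0.724,"az":0,"jaw":60},{"x":0,"y":0,"z":0,"ax":-0.197,"ay":-0.724,"az":0,"jaw":60},{"x":0,"y":0,"z":0,"ax":-0.197,"ay":-0.724,"az":0,"jaw":60}]}}

```text
time_s: 2.75
eef_pos: [0.5284, 0.0152, 0.1279]
orientation: [[-0.702, 0.273, 0.657], [0.188, 0.962, -0.199], [-0.687, -0.016, -0.727]]
wrist_force: [-0.5, 1.0, 0.6]
opening: 0.06
gripper_force: 0.0
```

```bash
python3 - <<'E'
from rig import manip;import numpy as np,cv2
p,d=manip.read_camera("wrist");cv2.imwrite("pics/w3.png",p[:,:,::-1])
s=manip.sense();print(np.round(s["qpos"],2),s["eef_pos"],np.round(s["orientation"],3).tolist())
E
```

```text
[ 0.12 -0.61  2.49 -0.51  0.61 -0.85] [0.52774021 0.01453217 0.12716226] [[-0.703, 0.274, 0.656], [0.189, 0.962, -0.2], [-0.685, -0.017, -0.728]]
```

View pics/w3.png

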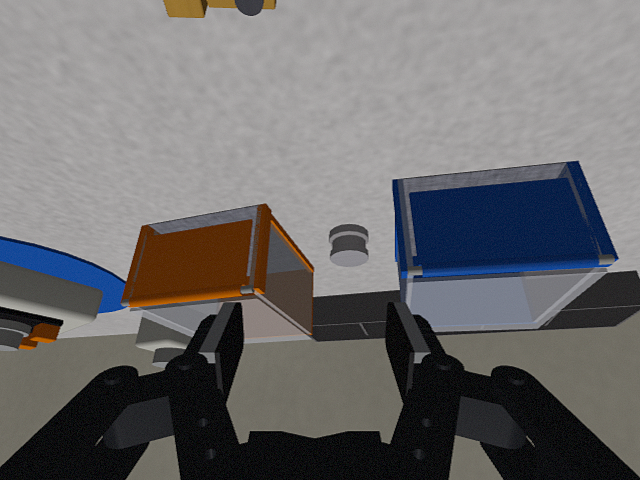

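The leaned pose is out of reach this close to the base: the elbow is at its 2.49 limit. So I'll pick up upright, set the bracket down before its doorway, and push it in leaned. Picture: the blue doorway is clear at (500,225), and so is the orange one at (200,265).

```bash
cat >> h.py <<'E'
from scipy.spatial.transform import Rotation as Ro
def Rt(yaw,lean):  # stem heading (deg), lean back (deg)
    y=np.radians(yaw);u=np.array([np.cos(y),np.sin(y),0]);v=np.array([-np.sin(y),np.cos(y),0])
    l=np.radians(lean);z=np.sin(l)*u-np.cos(l)*np.array([0,0,1.]);return np.c_[np.cross(v,z),v,z]
def plan(pos,yaw,lean,p0=None,R0=None):
    s=manip.sense();p0=s["eef_pos"] if p0 is None else p0;R0=np.array(s["orientation"]) if R0 is None else R0
    rv=np.degrees(Ro.from_matrix(Rt(yaw,lean)@R0.T).as_rotvec())/30
    d=(np.array(pos)-p0)/.8
    print("shift",np.round(d,4),"turn",np.round(rv,3),"rows",max(np.linalg.norm(d)*.8/.0417,np.linalg.norm(rv)*30/7.16))
E
python3 - <<'E'
from h import *
plan([.45,-.015,.2],-15.5,0); plan([.45,-.015,.2],-15.5,22)
E
```

```text
shift [-0.0972 -0.0369  0.091 ] turn [4.20e-01 1.38e+00 1.00e-03] rows 6.0447427031003835
shift [-0.0972 -0.0369  0.091 ] turn [0.222 0.674 0.008] rows 2.9739610759348776
```

Call:
{"name": "servo_tool", "arguments": {"motion": [{"x":-0.05,"y":-0.03,"z":0.09,"ax":0.21,"ay":0.69,"az":0,"jaw":60},{"x":-0.05,"y":-0.03,"z":0.09,"ax":0.21,"ay":0.69,"az":0,"jaw":60},{"x":-0.05,"y":-0.03,"z":0.09,"ax":0.21,"ay":0.69,"az":0,"jaw":60},{"x":-0.05,"y":-0.03,"z":0.09,"ax":0.21,"ay":0.69,"az":0,"jaw":60}]}}

```text
time_s: 3.13
eef_pos: [0.4891, -0.0108, 0.2076]
orientation: [[-0.894, 0.268, 0.358], [0.247, 0.963, -0.104], [-0.373, -0.005, -0.928]]
wrist_force: [0.8, -1.4, 0.3]
opening: 0.0598
gripper_force: 0.0
```

Call:
{"name": "servo_tool", "arguments": {"motion": [{"x":-0.05,"y":-0.01,"z":0,"ax":0.21,"ay":0.69,"az":0,"jaw":60},{"x":-0.05,"y":-0.01,"z":0,"ax":0.21,"ay":0.69,"az":0,"jaw":60},{"x":-0.05,"y":-0.01,"z":0,"ax":0.21,"ay":0.69,"az":0,"jaw":60},{"x":-0.05,"y":-0.01,"z":0,"ax":0.21,"ay":0.69,"az":0,"jaw":60},{"x":-0.05,"y":-0.01,"z":0,"ax":0.21,"ay":0.69,"az":0,"jaw":60}]}}

```text
time_s: 3.55
eef_pos: [0.4465, -0.0192, 0.196]
orientation: [[-0.963, 0.269, -0.006], [0.269, 0.963, 0.0], [0.005, -0.001, -1.0]]
wrist_force: [0.1, -0.7, 0.0]
opening: 0.0602
gripper_force: 0.0
```

```bash
python3 - <<'E'
from h import *
s=manip.sense();print(np.round(s["qpos"],2),s["eef_pos"])
plan([.422,-.0117,.08],-15.5,0)
E
```

```text
[-0.16 -0.27  1.94 -0.    1.48 -1.46] [ 0.44653025 -0.01923606  0.19597992]
shift [-0.0307  0.0094 -0.145 ] turn [-0.001 -0.011  0.003] rows 2.848560183320677
```

Call:
{"name": "servo_tool", "arguments": {"motion": [{"x":-0.032,"y":0.009,"z":-0.145,"ax":0,"ay":-0.011,"az":0,"jaw":60},{"x":-0.032,"y":0.009,"z":-0.145,"ax":0,"ay":-0.011,"az":0,"jaw":60},{"x":-0.032,"y":0.009,"z":-0.145,"ax":0,"ay":-0.011,"az":0,"jaw":60},{"x":-0.032,"y":0.009,"z":-0.145,"ax":0,"ay":-0.011,"az":0,"jaw":60},{"x":-0.032,"y":0.009,"z":-0.2,"ax":0,"ay":-0.011,"az":0,"jaw":60},{"x":-0.032,"y":0.009,"z":-0.237,"ax":0,"ay":-0.011,"az":0,"jaw":60},{"x":-0.032,"y":0.009,"z":-0.237,"ax":0,"ay":-0.011,"az":0,"jaw":60},{"x":-0.032,"y":0.009,"z":-0.237,"ax":0,"ay":-0.011,"az":0,"jaw":60}]}}

```text
time_s: 4.22
eef_pos: [0.4204, -0.0116, 0.0083]
orientation: [[-0.963, 0.268, 0.004], [0.268, 0.963, -0.001], [-0.004, -0.0, -1.0]]
wrist_force: [0.2, 0.8, 0.3]
opening: 0.0598
gripper_force: 0.0
```

Call:
{"name": "servo_tool", "arguments": {"motion": [{"x":0,"y":0,"z":0,"ax":0,"ay":0,"az":0,"jaw":8},{"x":0,"y":0,"z":0,"ax":0,"ay":0,"az":0,"jaw":8},{"x":0,"y":0,"z":0,"ax":0,"ay":0,"az":0,"jaw":8},{"x":0,"y":0,"z":0,"ax":0,"ay":0,"az":0,"jaw":8},{"x":0,"y":0,"z":0,"ax":0,"ay":0,"az":0,"jaw":8},{"x":0,"y":0,"z":0,"ax":0,"ay":0,"az":0,"jaw":8},{"x":0,"y":0,"z":0,"ax":0,"ay":0,"az":0,"jaw":8}]}}

```text
time_s: 4.8
eef_pos: [0.4222, -0.0121, 0.0091]
orientation: [[-0.963, 0.269, 0.007], [0.269, 0.963, -0.002], [-0.008, 0.0, -1.0]]
wrist_force: [-2.5, 0.0, 13.3]
opening: 0.0142
gripper_force: 58.9
```

Call:
{"name": "servo_tool", "arguments": {"motion": [{"x":0,"y":0,"z":0.05,"ax":0,"ay":0,"az":0,"jaw":8},{"x":0,"y":0,"z":0.05,"ax":0,"ay":0,"az":0,"jaw":8},{"x":0,"y":0,"z":0.05,"ax":0,"ay":0,"az":0,"jaw":8}]}}

```text
time_s: 5.05
eef_pos: [0.4226, -0.0122, 0.0496]
orientation: [[-0.963, 0.269, 0.009], [0.269, 0.963, -0.002], [-0.01, 0.0, -1.0]]
wrist_force: [-0.7, 0.5, -1.1]
opening: 0.0139
gripper_force: 59.7
```

Call:
{"name": "servo_tool", "arguments": {"motion": [{"x":0.183,"y":0.152,"z":0,"ax":0,"ay":0,"az":0.363,"jaw":8},{"x":0.183,"y":0.152,"z":0,"ax":0,"ay":0,"az":0.363,"jaw":8},{"x":0.183,"y":0.152,"z":0,"ax":0,"ay":0,"az":0.363,"jaw":8},{"x":0.183,"y":0.152,"z":0,"ax":0,"ay":0,"az":0.363,"jaw":8},{"x":0.183,"y":0.152,"z":0,"ax":0,"ay":0,"az":0.363,"jaw":8},{"x":0.183,"y":0.152,"z":0,"ax":0,"ay":0,"az":0.363,"jaw":8},{"x":0.183,"y":0.152,"z":-0.03,"ax":0,"ay":0,"az":0.363,"jaw":8},{"x":0.183,"y":0.152,"z":-0.03,"ax":0,"ay":0,"az":0.363,"jaw":8}]}}

```text
time_s: 5.72
eef_pos: [0.5632, 0.1097, 0.0182]
orientation: [[-0.997, 0.081, -0.003], [0.081, 0.997, -0.002], [0.003, -0.002, -1.0]]
wrist_force: [-2.2, -0.5, -2.5]
opening: 0.0137
gripper_force: 59.7
```

```bash
python3 - <<'E'
from h import *
plan([.5687,.1092,.0095],-4.6,0)
E
```

```text
shift [ 0.0069 -0.0006 -0.0108] turn [ 0.003 -0.005  0.002] rows 0.2465155506363558
```

Call:
{"name": "servo_tool", "arguments": {"motion": [{"x":0.004,"y":0,"z":-0.008,"ax":0,"ay":0,"az":0,"jaw":8},{"x":0.004,"y":0,"z":-0.01,"ax":0,"ay":0,"az":0,"jaw":8},{"x":0.004,"y":0,"z":-0.01,"ax":0,"ay":0,"az":0,"jaw":8},{"x":0.004,"y":0,"z":-0.01,"ax":0,"ay":0,"az":0,"jaw":8},{"x":0.004,"y":0,"z":-0.01,"ax":0,"ay":0,"az":0,"jaw":8}]}}

```text
time_s: 6.13
eef_pos: [0.5701, 0.1096, 0.0155]
orientation: [[-0.997, 0.082, 0.005], [0.082, 0.997, -0.001], [-0.005, -0.0, -1.0]]
wrist_force: [0.6, 0.1, -0.7]
opening: 0.0139
gripper_force: 59.7
```

Call:
{"name": "servo_tool", "arguments": {"motion": [{"x":0,"y":0,"z":0,"ax":0,"ay":0,"az":0,"jaw":32},{"x":0,"y":0,"z":0,"ax":0,"ay":0,"az":0,"jaw":32},{"x":0,"y":0,"z":0,"ax":0,"ay":0,"az":0,"jaw":32},{"x":0,"y":0,"z":0,"ax":0,"ay":0,"az":0,"jaw":32}]}}

```text
time_s: 6.47
eef_pos: [0.5698, 0.1098, 0.0149]
orientation: [[-0.997, 0.082, 0.004], [0.082, 0.997, -0.001], [-0.004, -0.0, -1.0]]
wrist_force: [-0.1, -0.1, -1.1]
opening: 0.0316
gripper_force: 0.0
```

Call:
{"name": "servo_tool", "arguments": {"motion": [{"x":0,"y":0,"z":0.03,"ax":0,"ay":0,"az":0,"jaw":32},{"x":-0.03,"y":0,"z":0.12,"ax":0,"ay":0,"az":0,"jaw":32},{"x":-0.03,"y":0,"z":0.12,"ax":0,"ay":0,"az":0,"jaw":14},{"x":-0.03,"y":0,"z":0.12,"ax":0,"ay":0,"az":0,"jaw":14},{"x":-0.03,"y":0,"z":0.12,"ax":0,"ay":0,"az":0,"jaw":14}]}}

```text
time_s: 6.88
eef_pos: [0.5475, 0.1101, 0.1138]
orientation: [[-0.997, 0.082, 0.01], [0.082, 0.997, -0.0], [-0.01, 0.001, -1.0]]
wrist_force: [0.4, 0.3, -0.8]
opening: 0.014
gripper_force: 0.0
```

```bash
python3 - <<'E'
from h import *
import pickle
s=manip.sense();c=manip.calibration("wrist");p,d=manip.read_camera("wrist");cv2.imwrite("pics/w4.png",p[:,:,::-1]);pickle.dump(c,open("w4.pkl","wb"))
print(s["time_s"],s["eef_pos"]);plan([.545,.115,.08],-4.6,40);plan([.545,.115,.06],-4.6,20)
m,B=blobs(p,(8,90,40),(28,255,255),200)
for b in B: print(cv2.contourArea(b),cv2.boundingRect(b),np.round(ray(c,b[:,0].mean(0),.014)[0],3),bracket(p,c,cv2.boundingRect(b))[1])
E
```

```text
6.8833 [0.54749368 0.11012887 0.1138367 ]
shift [-0.0015  0.0064 -0.0396] turn [-0.107 -1.317  0.003] rows 5.5382080687361475
shift [-0.0015  0.0064 -0.0646] turn [-0.053 -0.653  0.003] rows 2.744924796824731
3581.0 (0, 344, 91, 78) [ 0.643 -0.12   0.014] []
2464.0 (44, 333, 90, 87) [ 0.646 -0.073  0.014] []
3083.5 (285, 225, 82, 90) [0.57  0.117 0.014] [array([0.58211496, 0.10885011]), array([0.5601388 , 0.11090317]), array([0.54145683, 0.11877301])]
4864.0 (545, 0, 95, 101) [0.446 0.289 0.014] [array([0.46215616, 0.27270593]), array([0.44933812, 0.30383261])]
```

View pics/w4.png

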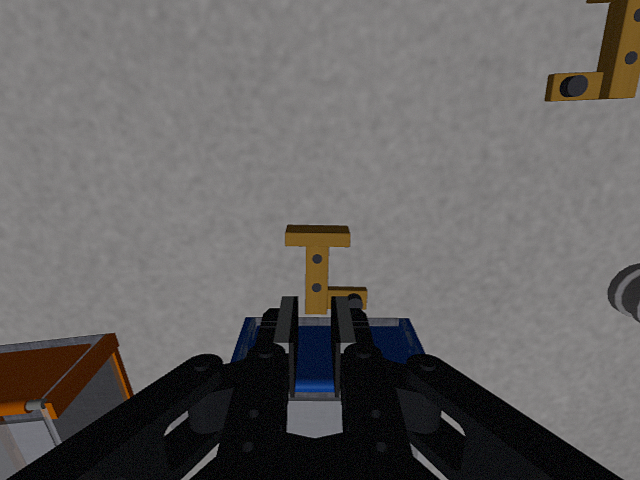

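Bracket 1 lies flat in front of the blue door: heel at (317,235), stem pointing at the flap. Now lean and go behind the heel.

Call:
{"name": "servo_tool", "arguments": {"motion": [{"x":0,"y":0.008,"z":-0.042,"ax":-0.054,"ay":-0.68,"az":0,"jaw":14},{"x":0,"y":0.008,"z":-0.042,"ax":-0.054,"ay":-0.68,"az":0,"jaw":14},{"x":0,"y":0.008,"z":-0.042,"ax":-0.054,"ay":-0.68,"az":0,"jaw":14},{"x":0,"y":0.008,"z":-0.042,"ax":-0.054,"ay":-0.68,"az":0,"jaw":14}]}}

```text
time_s: 7.27
eef_pos: [0.5354, 0.1153, 0.0668]
orientation: [[-0.936, 0.08, 0.342], [0.074, 0.997, -0.031], [-0.343, -0.003, -0.939]]
wrist_force: [-2.5, -1.0, -2.3]
opening: 0.0137
gripper_force: 0.0
```

Call:
{"name": "servo_tool", "arguments": {"motion": [{"x":0,"y":0,"z":-0.02,"ax":-0.054,"ay":-0.68,"az":0,"jaw":14},{"x":0,"y":0,"z":-0.02,"ax":-0.054,"ay":-0.68,"az":0,"jaw":14},{"x":0,"y":0,"z":-0.02,"ax":-0.054,"ay":-0.68,"az":0,"jaw":14},{"x":0,"y":0,"z":-0.02,"ax":-0.054,"ay":-0.68,"az":0,"jaw":14},{"x":0,"y":0,"z":-0.02,"ax":-0.054,"ay":-0.68,"az":0,"jaw":14}]}}

```text
time_s: 7.68
eef_pos: [0.5434, 0.1155, 0.058]
orientation: [[-0.754, 0.081, 0.652], [0.06, 0.997, -0.054], [-0.654, -0.002, -0.756]]
wrist_force: [0.3, 0.4, -0.9]
opening: 0.0136
gripper_force: 0.0
```

```bash
python3 - <<'E'
from h import *
s=manip.sense();print(np.round(s["qpos"],2),s["wrist_force"])
plan([.505,.117,.05],-5,40)
E
```

```text
[ 0.26 -0.32  2.42 -0.58  0.42 -0.76] [ 0.27121466  0.39505556 -0.93420353]
shift [-0.048   0.0018 -0.0101] turn [ 0.005  0.029 -0.011] rows 0.9414158345463749
```

Call:
{"name": "servo_tool", "arguments": {"motion": [{"x":-0.038,"y":0.002,"z":0,"ax":0,"ay":0,"az":0,"jaw":14},{"x":-0.038,"y":0.002,"z":0,"ax":0,"ay":0,"az":0,"jaw":14},{"x":-0.038,"y":0.002,"z":-0.02,"ax":0,"ay":0,"az":0,"jaw":14},{"x":-0.038,"y":0.002,"z":-0.02,"ax":0,"ay":0,"az":0,"jaw":14}]}}

```text
time_s: 8.02
eef_pos: [0.5155, 0.1174, 0.0442]
orientation: [[-0.752, 0.083, 0.654], [0.063, 0.997, -0.054], [-0.656, 0.001, -0.755]]
wrist_force: [-1.2, 0.1, -1.5]
opening: 0.0143
gripper_force: 0.0
```

```bash
python3 - <<'E'
from h import *
s=manip.sense();print(np.round(s["qpos"],2),s["wrist_force"])
plan([.512,.117,.014],-5,40)
E
```

```text
[ 0.29 -0.37  2.49 -0.64  0.41 -0.68] [-1.19361314  0.08819191 -1.49960423]
shift [-0.0044 -0.0005 -0.0378] turn [ 0.002  0.034 -0.009] rows 0.7302651395228252
```

Call:
{"name": "servo_tool", "arguments": {"motion": [{"x":-0.002,"y":0,"z":-0.02,"ax":0,"ay":0,"az":0,"jaw":14},{"x":-0.002,"y":0,"z":-0.038,"ax":0,"ay":0,"az":0,"jaw":14},{"x":-0.002,"y":0,"z":-0.038,"ax":0,"ay":0,"az":0,"jaw":14},{"x":-0.002,"y":0,"z":-0.038,"ax":0,"ay":0,"az":0,"jaw":14}]}}

```text
time_s: 8.35
eef_pos: [0.5134, 0.117, 0.0138]
orientation: [[-0.753, 0.082, 0.653], [0.062, 0.997, -0.055], [-0.656, -0.001, -0.755]]
wrist_force: [-0.3, -0.3, -0.6]
opening: 0.0138
gripper_force: 0.0
```

Call:
{"name": "servo_tool", "arguments": {"motion": [{"x":0.015,"y":-0.001,"z":0,"ax":0,"ay":0,"az":0,"jaw":14},{"x":0.03,"y":-0.002,"z":0,"ax":0,"ay":0,"az":0,"jaw":14},{"x":0.045,"y":-0.004,"z":0,"ax":0,"ay":0,"az":0,"jaw":14},{"x":0.06,"y":-0.005,"z":0,"ax":0,"ay":0,"az":0,"jaw":14},{"x":0.075,"y":-0.006,"z":0,"ax":0,"ay":0,"az":0,"jaw":14},{"x":0.09,"y":-0.007,"z":0,"ax":0,"ay":0,"az":0,"jaw":14},{"x":0.1,"y":-0.008,"z":0,"ax":0,"ay":0,"az":0,"jaw":14},{"x":0.1,"y":-0.008,"z":0,"ax":0,"ay":0,"az":0,"jaw":14}]}}

```text
time_s: 9.02
eef_pos: [0.5962, 0.1112, 0.0167]
orientation: [[-0.749, 0.082, 0.658], [0.063, 0.997, -0.053], [-0.66, 0.002, -0.751]]
wrist_force: [-0.0, -0.1, 0.2]
opening: 0.0139
gripper_force: 0.0
```

```bash
python3 - <<'E'
from h import *
import pickle
s=manip.sense();c=manip.calibration("wrist");p,d=manip.read_camera("wrist")
q,_=manip.read_camera("top"); t=cv2.resize(q[150:250,230:330],(480,480),interpolation=cv2.INTER_CUBIC)
im=np.hstack([cv2.resize(p[:,:,::-1],(320,480)),cv2.convertScaleAbs(t[:,:,::-1],alpha=1.6)]);cv2.imwrite("pics/w5.png",im)
print(s["time_s"],np.round(s["qpos"],2),s["wrist_force"]);plan([.6427,.1075,.014],-5,40)
E
```

```text
9.0167 [ 0.22 -0.04  2.29 -0.8   0.27 -0.56] [-0.04296821 -0.13872288  0.18850823]
shift [ 0.0608 -0.0046 -0.0016] turn [ 0.001  0.039 -0.01 ] rows 1.1699597467788159
```

View pics/w5.png

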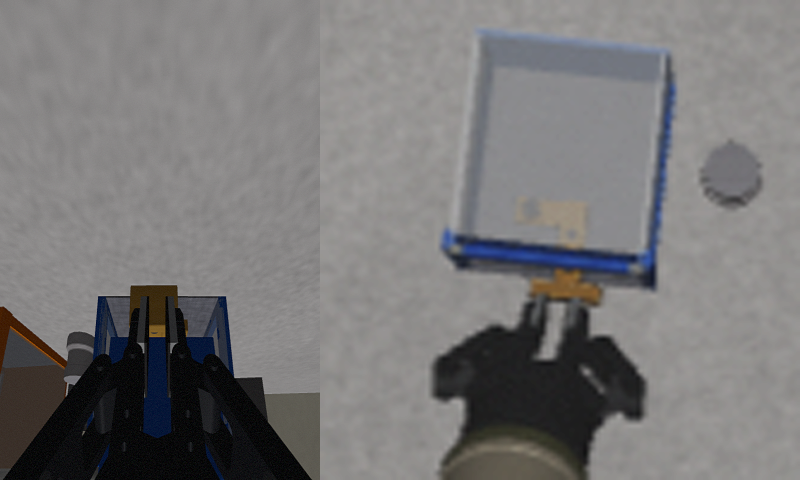

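Bracket 1 is halfway in: in the top crop the heel is at (565,290) just before the doorway, and it is square. I'll push on.

Call:
{"name": "servo_tool", "arguments": {"motion": [{"x":0.012,"y":-0.001,"z":0,"ax":0,"ay":0,"az":0,"jaw":14},{"x":0.024,"y":-0.002,"z":-0.001,"ax":0,"ay":0,"az":0,"jaw":14},{"x":0.036,"y":-0.003,"z":-0.001,"ax":0,"ay":0,"az":0,"jaw":14},{"x":0.045,"y":-0.004,"z":-0.002,"ax":0,"ay":0,"az":0,"jaw":14},{"x":0.05,"y":-0.004,"z":-0.002,"ax":0,"ay":0,"az":0,"jaw":14},{"x":0.055,"y":-0.004,"z":-0.002,"ax":0,"ay":0,"az":0,"jaw":14},{"x":0.055,"y":-0.004,"z":-0.002,"ax":0,"ay":0,"az":0,"jaw":14}]}}

```text
time_s: 9.7
eef_pos: [0.6381, 0.1081, 0.013]
orientation: [[-0.75, 0.082, 0.656], [0.062, 0.997, -0.053], [-0.658, 0.001, -0.753]]
wrist_force: [-0.2, 0.6, 0.1]
opening: 0.014
gripper_force: 0.3
```

```bash
python3 - <<'E'
from h import *
s=manip.sense()
print(s["time_s"],np.round(s["qpos"],2),s["wrist_force"]);plan([.6427,.1075,.014],-5,40)
q,_=manip.read_camera("top");cv2.imwrite("pics/t6.png",q[:,:,::-1]);c=manip.calibration("top")
for b in blobs(q[150:250,230:330].copy(),(8,50,60),(28,255,255),5)[1]:
    k=b[:,0]+[230,150];P=ray(c,k,.016)[:,:2]-[.6152,.1135];print(len(b),"x",(P@[.997,-.08]).min(),(P@[.997,-.08]).max(),"y",(P@[.08,.997]).min(),(P@[.08,.997]).max())
E
```

```text
9.7 [ 0.19  0.07  2.19 -0.77  0.25 -0.62] [-0.24692226  0.55738327  0.10216604]
shift [ 0.0057 -0.0008  0.0013] turn [ 0.     0.038 -0.011] rows 0.1662722391095919
```

Call:
{"name": "servo_tool", "arguments": {"motion": [{"x":0.003,"y":0,"z":0,"ax":0,"ay":0,"az":0,"jaw":14},{"x":0.006,"y":-0.001,"z":0,"ax":0,"ay":0,"az":0,"jaw":14},{"x":0.008,"y":-0.001,"z":0,"ax":0,"ay":0,"az":0,"jaw":14},{"x":0.008,"y":-0.001,"z":0,"ax":0,"ay":0,"az":0,"jaw":14}]}}

```text
time_s: 10.08
eef_pos: [0.6439, 0.1073, 0.0127]
orientation: [[-0.751, 0.082, 0.655], [0.062, 0.997, -0.053], [-0.658, 0.001, -0.753]]
wrist_force: [-1.1, 0.6, -0.7]
opening: 0.0143
gripper_force: 0.3
```

```bash
python3 - <<'E'
from h import *
s=manip.sense()
q,_=manip.read_camera("top"); w,_=manip.read_camera("scene")
f=lambda a,s:cv2.convertScaleAbs(cv2.resize(a[:,:,::-1],(400,400),interpolation=cv2.INTER_CUBIC),alpha=s)
cv2.imwrite("pics/w6.png",np.hstack([f(q[140:230,235:325],1.6),f(w[260:380,220:340],1.2)]))
print(s["time_s"],np.round(s["qpos"],2),s["eef_pos"],s["wrist_force"])
E
```

```text
10.0833 [ 0.18  0.09  2.17 -0.76  0.25 -0.63] [0.64385944 0.10731508 0.01269718] [-1.06760175  0.59526233 -0.69444669]
```

View pics/w6.png

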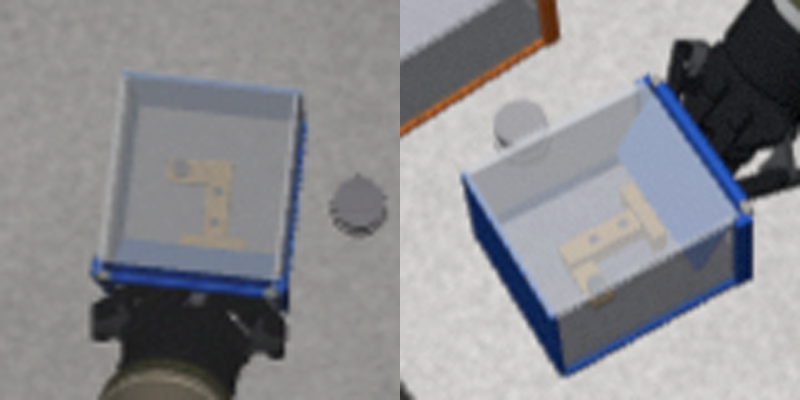

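The bracket is flat in blue with its heel well inside: left crop (210,243), right crop (645,210). Now retract.

Call:
{"name": "servo_tool", "arguments": {"motion": [{"x":-0.03,"y":0.002,"z":0,"ax":0,"ay":0,"az":0,"jaw":14},{"x":-0.06,"y":0.004,"z":0,"ax":0,"ay":0,"az":0,"jaw":14},{"x":-0.09,"y":0.006,"z":0,"ax":0,"ay":0,"az":0,"jaw":14},{"x":-0.12,"y":0.008,"z":0.01,"ax":0,"ay":0,"az":0,"jaw":14},{"x":-0.12,"y":0.008,"z":0.05,"ax":0,"ay":0,"az":0,"jaw":14},{"x":-0.12,"y":0.008,"z":0.1,"ax":0,"ay":0,"az":0,"jaw":14},{"x":-0.12,"y":0.008,"z":0.12,"ax":0,"ay":0,"az":0,"jaw":14}]}}

```text
time_s: 10.77
eef_pos: [0.5497, 0.1154, 0.1148]
orientation: [[-0.747, 0.079, 0.661], [0.062, 0.997, -0.049], [-0.662, 0.005, -0.749]]
wrist_force: [2.8, -0.3, 2.1]
opening: 0.0141
gripper_force: 0.0
```

```bash
cat > cl.py <<'E'
from h import *
def xy(name):  # cloud and image
    c=manip.calibration(name);p,d=manip.read_camera(name)
    K=np.array(c["camera_matrix"]);R=np.array(c["R"]);t=np.array(c["t"])
    v,u=np.mgrid[:480,:640];P=((np.linalg.inv(K)@np.c_[u.ravel(),v.ravel(),np.ones(u.size)].T*d.ravel()).T-t)@R
    return p,d,P.reshape(480,640,3)
E
python3 - <<'E'
from cl import *
s=manip.sense();print(s["time_s"],s["eef_pos"],np.round(s["qpos"],2))
p,d,P=xy("wrist");cv2.imwrite("pics/w7.png",p[:,:,::-1])
m=cv2.inRange(cv2.cvtColor(p,cv2.COLOR_RGB2HSV),(105,120,40),(125,255,255))>0
L=P-[.6152,.1135,0];lx=L@[.997,-.08,0];ly=L@[.08,.997,0]
for z in(.02,.035,.05,.065):
    k=m&(d>0)&(abs(P[...,2]-z)<.004)&(abs(ly)<.05)&(abs(lx)<.06);print(z,k.sum(),np.percentile(lx[k],[10,50,90]) if k.any() else "")
plan([.44,.31,.15],0,0);plan([.5,.2,.15],-3,20)
E
```

```text
10.7667 [0.54972698 0.11538227 0.11483539] [ 0.25 -0.44  2.4  -0.43  0.53 -0.94]
0.02 1312 [-0.00173512 -0.00091573 -0.00010735]
0.035 1419 [-0.00173162 -0.00093762 -0.00010875]
0.05 1547 [-1.74067067e-03 -9.25609205e-04 -3.66695294e-05]
0.065 1708 [-1.73247500e-03 -8.92779373e-04 -1.85241658e-05]
shift [-0.1399  0.2431  0.0395] turn [0.045 1.392 0.149] rows 5.870142808440124
shift [-0.0649  0.1056  0.0395] turn [0.037 0.725 0.054] rows 3.0504150446256615
```

The blue flap is upright and shut. On to the right-hand bracket.

Call:
{"name": "servo_tool", "arguments": {"motion": [{"x":-0.06,"y":0.1,"z":0.08,"ax":0.037,"ay":0.725,"az":0.05,"jaw":60},{"x":-0.06,"y":0.1,"z":0.08,"ax":0.037,"ay":0.725,"az":0.05,"jaw":60},{"x":-0.06,"y":0.1,"z":0.08,"ax":0.037,"ay":0.725,"az":0.05,"jaw":60},{"x":-0.06,"y":0.1,"z":0.08,"ax":0.037,"ay":0.725,"az":0.05,"jaw":60}]}}

```text
time_s: 11.15
eef_pos: [0.5023, 0.199, 0.1821]
orientation: [[-0.941, 0.051, 0.334], [0.048, 0.999, -0.016], [-0.335, 0.001, -0.942]]
wrist_force: [2.4, -0.6, 1.5]
opening: 0.0598
gripper_force: 0.0
```

Call:
{"name": "servo_tool", "arguments": {"motion": [{"x":-0.07,"y":0.13,"z":0.04,"ax":0.01,"ay":0.67,"az":0.1,"jaw":60},{"x":-0.07,"y":0.13,"z":0.04,"ax":0.01,"ay":0.67,"az":0.1,"jaw":60},{"x":-0.07,"y":0.13,"z":0.04,"ax":0.01,"ay":0.67,"az":0.1,"jaw":60},{"x":-0.07,"y":0.13,"z":0.04,"ax":0.01,"ay":0.67,"az":0.1,"jaw":60},{"x":-0.07,"y":0.13,"z":0.04,"ax":0.01,"ay":0.67,"az":0.1,"jaw":60},{"x":-0.07,"y":0.13,"z":0.04,"ax":0.01,"ay":0.67,"az":0.1,"jaw":60}]}}

```text
time_s: 11.65
eef_pos: [0.4442, 0.2974, 0.2043]
orientation: [[-1.0, -0.001, -0.012], [-0.001, 1.0, -0.01], [0.012, -0.01, -1.0]]
wrist_force: [0.8, -0.3, -0.1]
opening: 0.0603
gripper_force: 0.0
```

```bash
python3 - <<'E'
from cl import *
s=manip.sense();p,d,P=xy("wrist");cv2.imwrite("pics/w8.png",p[:,:,::-1])
print(s["time_s"],s["eef_pos"],np.round(s["qpos"],2))
m,B=blobs(p,(8,90,40),(28,255,255),200)
c=manip.calibration("wrist")
for b in B: print(cv2.contourArea(b),cv2.boundingRect(b),np.round(ray(c,b[:,0].mean(0),.014)[0],3),np.round(bracket(p,c,cv2.boundingRect(b))[1],4).tolist())
# heel: points higher than 18 mm ; stem: 14..17
near=np.linalg.norm(P[...,:2]-[.4385,.304],axis=-1)<.06
for lo,hi in((.0183,.023),(.0135,.0175)):
    k=near&(m>0)&(d>0)&(P[...,2]>lo)&(P[...,2]<hi);Q=P[k][:,:2].astype(np.float32)
    r=cv2.minAreaRect(Q);print(lo,len(Q),np.round(Q.mean(0),4),r)
E
```

```text
11.65 [0.44421453 0.29744329 0.20431551] [ 0.5  -0.02  1.69 -0.    1.48 -1.08]
507.5 (0, 376, 25, 74) [ 0.673 -0.045  0.014] []
2258.0 (402, 245, 93, 41) [0.495 0.423 0.014] [[0.4882, 0.389]]
1724.0 (283, 171, 67, 71) [0.437 0.296 0.014] [[0.4493, 0.3031], [0.4273, 0.3038]]
0.0183 555 [0.4123 0.305 ] ((0.4160345792770386, 0.3049521744251251), (0.04272068664431572, 0.017494888976216316), 87.763427734375)
0.0135 841 [0.4442 0.3034] ((0.4379986524581909, 0.2950974702835083), (0.03873482346534729, 0.06405399739742279), 81.1078109741211)
```

```bash
python3 - <<'E'
from h import *
plan([.4363,.3036,.010],-2,0)
E
```

```text
shift [-0.0096  0.0082 -0.243 ] turn [ 0.019 -0.023 -0.068] rows 4.668096564196773
```

Call:
{"name": "servo_tool", "arguments": {"motion": [{"x":-0.01,"y":0.008,"z":-0.15,"ax":0.019,"ay":-0.023,"az":-0.068,"jaw":60},{"x":-0.01,"y":0.008,"z":-0.15,"ax":0.019,"ay":-0.023,"az":-0.068,"jaw":60},{"x":-0.01,"y":0.008,"z":-0.15,"ax":0.019,"ay":-0.023,"az":-0.068,"jaw":60},{"x":-0.01,"y":0.008,"z":-0.15,"ax":0.019,"ay":-0.023,"az":-0.068,"jaw":60},{"x":-0.01,"y":0.008,"z":-0.2,"ax":0.019,"ay":-0.023,"az":-0.068,"jaw":60},{"x":-0.01,"y":0.008,"z":-0.242,"ax":0.019,"ay":-0.023,"az":-0.068,"jaw":60},{"x":-0.01,"y":0.008,"z":-0.242,"ax":0.019,"ay":-0.023,"az":-0.068,"jaw":60},{"x":-0.01,"y":0.008,"z":-0.242,"ax":0.019,"ay":-0.023,"az":-0.068,"jaw":60}]}}

```text
time_s: 12.37
eef_pos: [0.4352, 0.303, 0.0117]
orientation: [[-0.999, 0.035, -0.003], [0.035, 0.999, -0.001], [0.003, -0.001, -1.0]]
wrist_force: [0.8, 1.2, 0.2]
opening: 0.0603
gripper_force: 0.0
```

Call:
{"name": "servo_tool", "arguments": {"motion": [{"x":0,"y":0,"z":0,"ax":0,"ay":0,"az":0,"jaw":8},{"x":0,"y":0,"z":0,"ax":0,"ay":0,"az":0,"jaw":8},{"x":0,"y":0,"z":0,"ax":0,"ay":0,"az":0,"jaw":8},{"x":0,"y":0,"z":0,"ax":0,"ay":0,"az":0,"jaw":8},{"x":0,"y":0,"z":0,"ax":0,"ay":0,"az":0,"jaw":8},{"x":0,"y":0,"z":0,"ax":0,"ay":0,"az":0,"jaw":8},{"x":0,"y":0,"z":0,"ax":0,"ay":0,"az":0,"jaw":8}]}}

```text
time_s: 12.95
eef_pos: [0.4378, 0.3051, 0.0141]
orientation: [[-0.999, 0.034, 0.003], [0.034, 0.999, 0.003], [-0.003, 0.003, -1.0]]
wrist_force: [-2.4, -1.3, 10.9]
opening: 0.0125
gripper_force: 58.6
```

Call:
{"name": "servo_tool", "arguments": {"motion": [{"x":0,"y":0,"z":0.05,"ax":0,"ay":0,"az":0,"jaw":8},{"x":0,"y":0,"z":0.05,"ax":0,"ay":0,"az":0,"jaw":8},{"x":0,"y":0,"z":0.05,"ax":0,"ay":0,"az":0,"jaw":8},{"x":0,"y":0,"z":0.05,"ax":0,"ay":0,"az":0,"jaw":8}]}}

```text
time_s: 13.28
eef_pos: [0.4363, 0.3044, 0.0521]
orientation: [[-0.999, 0.034, 0.0], [0.034, 0.999, 0.002], [-0.0, 0.002, -1.0]]
wrist_force: [0.0, -0.5, -1.6]
opening: 0.0122
gripper_force: 58.6
```

```bash
python3 - <<'E'
from h import *
# orange door (.617,-.1182) yaw 2.4; bracket local (-47,+8)
u=np.array([np.cos(np.radians(2.4)),np.sin(np.radians(2.4))]);v=np.array([-u[1],u[0]])
b=np.array([.617,-.1182])-.047*u+.008*v;t=b-.001*u;print(b,t)
plan([*t,.05],2.4,0)
E
```

```text
[ 0.56970622 -0.11217517] [ 0.5687071  -0.11221705]
shift [ 0.1655 -0.5208 -0.0026] turn [-0.003  0.     0.146] rows 10.483710782697091
```

Call:
{"name": "servo_tool", "arguments": {"motion": [{"x":0.07,"y":-0.28,"z":0.02,"ax":0,"ay":0,"az":0.07,"jaw":8},{"x":0.07,"y":-0.28,"z":0.02,"ax":0,"ay":0,"az":0.07,"jaw":8},{"x":0.07,"y":-0.28,"z":0.02,"ax":0,"ay":0,"az":0.07,"jaw":8},{"x":0.07,"y":-0.28,"z":0.02,"ax":0,"ay":0,"az":0.07,"jaw":8},{"x":0.07,"y":-0.28,"z":0.02,"ax":0,"ay":0,"az":0.07,"jaw":8},{"x":0.07,"y":-0.28,"z":0.02,"ax":0,"ay":0,"az":0.07,"jaw":8}]}}

```text
time_s: 13.78
eef_pos: [0.4917, 0.0765, 0.0666]
orientation: [[-1.0, -0.001, -0.002], [-0.001, 1.0, -0.0], [0.002, -0.0, -1.0]]
wrist_force: [0.3, 0.3, -1.5]
opening: 0.0121
gripper_force: 58.8
```

Call:
{"name": "servo_tool", "arguments": {"motion": [{"x":0.095,"y":-0.241,"z":-0.02,"ax":0,"ay":0,"az":0.076,"jaw":8},{"x":0.095,"y":-0.241,"z":-0.02,"ax":0,"ay":0,"az":0.076,"jaw":8},{"x":0.095,"y":-0.241,"z":-0.02,"ax":0,"ay":0,"az":0.076,"jaw":8},{"x":0.095,"y":-0.241,"z":-0.02,"ax":0,"ay":0,"az":0.076,"jaw":8},{"x":0.095,"y":-0.241,"z":-0.02,"ax":0,"ay":0,"az":0.076,"jaw":8},{"x":0.095,"y":-0.241,"z":-0.02,"ax":0,"ay":0,"az":0.076,"jaw":8},{"x":0.095,"y":-0.241,"z":-0.04,"ax":0,"ay":0,"az":0.076,"jaw":8},{"x":0.095,"y":-0.241,"z":-0.04,"ax":0,"ay":0,"az":0.076,"jaw":8}]}}

```text
time_s: 14.45
eef_pos: [0.5652, -0.1128, 0.0314]
orientation: [[-0.999, -0.04, -0.007], [-0.04, 0.999, 0.003], [0.007, 0.003, -1.0]]
wrist_force: [-1.5, 0.4, -2.4]
opening: 0.0121
gripper_force: 58.9
```

```bash
python3 - <<'E'
from h import *
plan([.5687,-.1122,.0145],2.4,0)
E
```

```text
shift [ 0.0044  0.0007 -0.0211] turn [-0.005 -0.013  0.003] rows 0.4136299844215277
```

Call:
{"name": "servo_tool", "arguments": {"motion": [{"x":0.002,"y":0,"z":-0.008,"ax":0,"ay":0,"az":0,"jaw":8},{"x":0.002,"y":0,"z":-0.014,"ax":0,"ay":0,"az":0,"jaw":8},{"x":0.002,"y":0,"z":-0.017,"ax":0,"ay":0,"az":0,"jaw":8},{"x":0.002,"y":0,"z":-0.017,"ax":0,"ay":0,"az":0,"jaw":8},{"x":0.002,"y":0,"z":-0.017,"ax":0,"ay":0,"az":0,"jaw":8}]}}

```text
time_s: 14.87
eef_pos: [0.5696, -0.1122, 0.0219]
orientation: [[-0.999, -0.043, -0.001], [-0.043, 0.999, 0.001], [0.001, 0.001, -1.0]]
wrist_force: [0.5, 0.2, -1.3]
opening: 0.0122
gripper_force: 58.9
```

Call:
{"name": "servo_tool", "arguments": {"motion": [{"x":0,"y":0,"z":-0.004,"ax":0,"ay":0,"az":0,"jaw":8},{"x":0,"y":0,"z":-0.008,"ax":0,"ay":0,"az":0,"jaw":8},{"x":0,"y":0,"z":-0.008,"ax":0,"ay":0,"az":0,"jaw":8},{"x":0,"y":0,"z":-0.008,"ax":0,"ay":0,"az":0,"jaw":8}]}}

```text
time_s: 15.2
eef_pos: [0.5694, -0.1125, 0.0151]
orientation: [[-0.999, -0.042, -0.001], [-0.042, 0.999, 0.001], [0.001, 0.001, -1.0]]
wrist_force: [-1.1, 0.4, -1.5]
opening: 0.0126
gripper_force: 58.9
```

Call:
{"name": "servo_tool", "arguments": {"motion": [{"x":0,"y":0,"z":0,"ax":0,"ay":0,"az":0,"jaw":32},{"x":0,"y":0,"z":0,"ax":0,"ay":0,"az":0,"jaw":32},{"x":0,"y":0,"z":0,"ax":0,"ay":0,"az":0,"jaw":32},{"x":0,"y":0,"z":0,"ax":0,"ay":0,"az":0,"jaw":32}]}}

```text
time_s: 15.53
eef_pos: [0.5699, -0.1127, 0.0157]
orientation: [[-0.999, -0.042, -0.0], [-0.042, 0.999, 0.001], [0.0, 0.001, -1.0]]
wrist_force: [-0.5, 0.4, 0.2]
opening: 0.0321
gripper_force: 0.0
```

Call:
{"name": "servo_tool", "arguments": {"motion": [{"x":0,"y":0,"z":0.03,"ax":0,"ay":0,"az":0,"jaw":32},{"x":-0.03,"y":0,"z":0.12,"ax":0,"ay":0,"az":0,"jaw":32},{"x":-0.03,"y":0,"z":0.12,"ax":0,"ay":0,"az":0,"jaw":14},{"x":-0.03,"y":0,"z":0.12,"ax":0,"ay":0,"az":0,"jaw":14},{"x":-0.03,"y":0,"z":0.12,"ax":0,"ay":0,"az":0,"jaw":14}]}}

```text
time_s: 15.95
eef_pos: [0.5475, -0.1133, 0.1148]
orientation: [[-0.999, -0.042, 0.005], [-0.042, 0.999, -0.001], [-0.005, -0.001, -1.0]]
wrist_force: [0.1, -0.3, 0.3]
opening: 0.0138
gripper_force: 0.0
```

```bash
python3 - <<'E'
from cl import *
s=manip.sense();c=manip.calibration("wrist");p,d,P=xy("wrist");cv2.imwrite("pics/w9.png",p[:,:,::-1])
print(s["time_s"],s["eef_pos"])
m,B=blobs(p,(8,90,40),(28,255,255),200)
for b in B: print(cv2.contourArea(b),cv2.boundingRect(b),np.round(ray(c,b[:,0].mean(0),.014)[0],3),np.round(bracket(p,c,cv2.boundingRect(b))[1],4).tolist())
near=np.linalg.norm(P[...,:2]-[.5697,-.1122],axis=-1)<.045
k=near&(m>0)&(d>0)&(P[...,2]>.0183)&(P[...,2]<.024);Q=P[k][:,:2].astype(np.float32);print(np.percentile(P[near&(m>0)&(d>0)][:,2],[50,99]),Q.mean(0),cv2.minAreaRect(Q))
plan([.545,-.119,.08],2.4,20)
E
```

```text
15.95 [ 0.54750858 -0.11329907  0.11478094]
2272.5 (294, 329, 41, 67) [ 0.648 -0.109  0.014] []
750.5 (221, 327, 38, 37) [ 0.633 -0.168  0.014] []
581.0 (370, 321, 30, 42) [ 0.626 -0.057  0.014] [[0.6295, -0.0584], [0.6207, -0.0626]]
219.5 (209, 321, 24, 34) [ 0.628 -0.181  0.014] []
2907.0 (264, 225, 83, 88) [ 0.564 -0.12   0.014] [[0.5813, -0.1121], [0.5593, -0.1129]]
[0.01658248 0.13146534] [ 0.5438526  -0.11357623] ((0.5502486228942871, -0.11342297494411469), (0.022447414696216583, 0.043332044035196304), 2.28387451171875)
shift [-0.0016 -0.0077 -0.0406] turn [ 0.027 -0.663  0.   ] rows 2.78169320638212
```

Bracket 2 is flat and square before the orange door (yaw 2.1°, centre (0.570,-0.1125)). Same lean and push as before.

Call:
{"name": "servo_tool", "arguments": {"motion": [{"x":0,"y":-0.004,"z":-0.042,"ax":0.028,"ay":-0.68,"az":0,"jaw":14},{"x":0,"y":-0.004,"z":-0.042,"ax":0.028,"ay":-0.68,"az":0,"jaw":14},{"x":0,"y":-0.004,"z":-0.042,"ax":0.028,"ay":-0.68,"az":0,"jaw":14},{"x":0,"y":-0.004,"z":-0.042,"ax":0.028,"ay":-0.68,"az":0,"jaw":14}]}}

```text
time_s: 16.33
eef_pos: [0.5368, -0.1127, 0.0685]
orientation: [[-0.94, -0.041, 0.339], [-0.037, 0.999, 0.02], [-0.34, 0.007, -0.941]]
wrist_force: [-2.2, 1.0, -2.7]
opening: 0.0139
gripper_force: 0.0
```

Call:
{"name": "servo_tool", "arguments": {"motion": [{"x":0,"y":0,"z":-0.02,"ax":0.028,"ay":-0.68,"az":0,"jaw":14},{"x":0,"y":0,"z":-0.02,"ax":0.028,"ay":-0.68,"az":0,"jaw":14},{"x":0,"y":0,"z":-0.02,"ax":0.028,"ay":-0.68,"az":0,"jaw":14},{"x":0,"y":0,"z":-0.02,"ax":0.028,"ay":-0.68,"az":0,"jaw":14},{"x":0,"y":0,"z":-0.02,"ax":0.028,"ay":-0.68,"az":0,"jaw":14}]}}

```text
time_s: 16.75
eef_pos: [0.5444, -0.1116, 0.0625]
orientation: [[-0.763, -0.036, 0.645], [-0.026, 0.999, 0.025], [-0.646, 0.003, -0.763]]
wrist_force: [0.6, 0.7, -1.1]
opening: 0.014
gripper_force: 0.0
```

Call:
{"name": "servo_tool", "arguments": {"motion": [{"x":-0.037,"y":-0.001,"z":0,"ax":0,"ay":0,"az":0,"jaw":14},{"x":-0.037,"y":-0.001,"z":0,"ax":0,"ay":0,"az":0,"jaw":14},{"x":-0.037,"y":-0.001,"z":-0.02,"ax":0,"ay":0,"az":0,"jaw":14},{"x":-0.037,"y":-0.001,"z":-0.02,"ax":0,"ay":0,"az":0,"jaw":14}]}}

```text
time_s: 17.08
eef_pos: [0.5202, -0.1092, 0.054]
orientation: [[-0.768, -0.032, 0.64], [-0.029, 0.999, 0.016], [-0.64, -0.006, -0.769]]
wrist_force: [-0.6, 0.6, -0.7]
opening: 0.014
gripper_force: 0.0
```

```bash
python3 - <<'E'
from h import *
s=manip.sense();print(np.round(s["qpos"],2),s["wrist_force"])
plan([.513,-.1167,.014],2.2,40)
E
```

```text
[-0.55 -0.42  2.49  0.7   0.57 -2.66] [-0.59484465  0.64982761 -0.65518008]
shift [-0.009  -0.0094 -0.05  ] turn [ 0.011 -0.007  0.011] rows 0.9908005589019357
```

Joint 6 is at its limit here, so I'll back off, go upright, and take the half-turned grasp (joint 6 then sits mid-range).

Call:
{"name": "servo_tool", "arguments": {"motion": [{"x":0.03,"y":-0.004,"z":0.06,"ax":-0.02,"ay":0.66,"az":0,"jaw":14},{"x":0.03,"y":-0.004,"z":0.1,"ax":-0.02,"ay":0.66,"az":0,"jaw":14},{"x":0.03,"y":-0.004,"z":0.1,"ax":-0.02,"ay":0.66,"az":0,"jaw":14},{"x":0.03,"y":-0.004,"z":0.1,"ax":-0.02,"ay":0.66,"az":0,"jaw":14}]}}

```text
time_s: 17.42
eef_pos: [0.5496, -0.1164, 0.1448]
orientation: [[-0.937, -0.029, 0.348], [-0.032, 0.999, -0.004], [-0.348, -0.014, -0.937]]
wrist_force: [2.5, 0.1, 2.8]
opening: 0.0143
gripper_force: 0.0
```

Call:
{"name": "servo_tool", "arguments": {"motion": [{"x":0,"y":0,"z":0.04,"ax":-0.02,"ay":0.66,"az":0,"jaw":14},{"x":0,"y":0,"z":0.04,"ax":-0.02,"ay":0.66,"az":0,"jaw":14},{"x":0,"y":0,"z":0.04,"ax":-0.02,"ay":0.66,"az":0,"jaw":14},{"x":0,"y":0,"z":0.04,"ax":-0.02,"ay":0.66,"az":0,"jaw":14},{"x":0,"y":0,"z":0.04,"ax":-0.02,"ay":0.66,"az":0,"jaw":14}]}}

```text
time_s: 17.83
eef_pos: [0.5444, -0.1123, 0.1645]
orientation: [[-0.999, -0.035, 0.002], [-0.035, 0.999, -0.004], [-0.002, -0.004, -1.0]]
wrist_force: [-0.1, -0.1, -0.5]
opening: 0.0137
gripper_force: 0.0
```

Call:
{"name": "servo_tool", "arguments": {"motion": [{"x":0,"y":0,"z":0,"ax":0,"ay":0,"az":-1,"jaw":14},{"x":0,"y":0,"z":0,"ax":0,"ay":0,"az":-1,"jaw":14},{"x":0,"y":0,"z":0,"ax":0,"ay":0,"az":-1,"jaw":14},{"x":0,"y":0,"z":0,"ax":0,"ay":0,"az":-1,"jaw":14},{"x":0,"y":0,"z":0,"ax":0,"ay":0,"az":-1,"jaw":14}]}}

```text
time_s: 18.25
eef_pos: [0.5427, -0.1127, 0.1662]
orientation: [[-0.879, 0.477, 0.004], [0.477, 0.879, -0.006], [-0.006, -0.003, -1.0]]
wrist_force: [0.8, 0.5, -0.3]
opening: 0.014
gripper_force: 0.0
```

```bash
python3 - <<'E'
from h import *
s=manip.sense();print(np.round(s["qpos"],2),s["wrist_force"],np.round(s["orientation"],2).tolist())
E
```

```text
[-0.29  0.04  1.7  -0.    1.39 -1.37] [ 0.84014363  0.53935883 -0.3452144 ] [[-0.88, 0.48, 0.0], [0.48, 0.88, -0.01], [-0.01, -0.0, -1.0]]
```

Call:
{"name": "servo_tool", "arguments": {"motion": [{"x":0,"y":0,"z":0,"ax":0,"ay":0,"az":-1,"jaw":14},{"x":0,"y":0,"z":0,"ax":0,"ay":0,"az":-1,"jaw":14},{"x":0,"y":0,"z":0,"ax":0,"ay":0,"az":-1,"jaw":14},{"x":0,"y":0,"z":0,"ax":0,"ay":0,"az":-1,"jaw":14},{"x":0,"y":0,"z":0,"ax":0,"ay":0,"az":-1,"jaw":14}]}}

```text
time_s: 18.67
eef_pos: [0.5429, -0.1127, 0.1662]
orientation: [[-0.526, 0.851, 0.001], [0.851, 0.526, -0.006], [-0.005, -0.002, -1.0]]
wrist_force: [-0.1, -0.1, 1.5]
opening: 0.014
gripper_force: 0.0
```

Call:
{"name": "servo_tool", "arguments": {"motion": [{"x":0,"y":0,"z":0,"ax":0,"ay":0,"az":-1,"jaw":14},{"x":0,"y":0,"z":0,"ax":0,"ay":0,"az":-1,"jaw":14},{"x":0,"y":0,"z":0,"ax":0,"ay":0,"az":-1,"jaw":14},{"x":0,"y":0,"z":0,"ax":0,"ay":0,"az":-1,"jaw":14},{"x":0,"y":0,"z":0,"ax":0,"ay":0,"az":-1,"jaw":14}]}}

```text
time_s: 19.08
eef_pos: [0.543, -0.1126, 0.166]
orientation: [[-0.032, 0.999, -0.002], [0.999, 0.032, -0.005], [-0.005, -0.003, -1.0]]
wrist_force: [0.1, -0.4, 0.8]
opening: 0.0137
gripper_force: 0.0
```

Call:
{"name": "servo_tool", "arguments": {"motion": [{"x":0,"y":0,"z":0,"ax":0,"ay":0,"az":-1,"jaw":14},{"x":0,"y":0,"z":0,"ax":0,"ay":0,"az":-1,"jaw":14},{"x":0,"y":0,"z":0,"ax":0,"ay":0,"az":-1,"jaw":14},{"x":0,"y":0,"z":0,"ax":0,"ay":0,"az":-1,"jaw":14},{"x":0,"y":0,"z":0,"ax":0,"ay":0,"az":-1,"jaw":14}]}}

```text
time_s: 19.5
eef_pos: [0.5431, -0.1125, 0.1659]
orientation: [[0.471, 0.882, -0.004], [0.882, -0.471, -0.002], [-0.004, -0.003, -1.0]]
wrist_force: [0.1, 0.2, -0.7]
opening: 0.014
gripper_force: 0.0
```

Call:
{"name": "servo_tool", "arguments": {"motion": [{"x":0,"y":0,"z":0,"ax":0,"ay":0,"az":-1,"jaw":14},{"x":0,"y":0,"z":0,"ax":0,"ay":0,"az":-1,"jaw":14},{"x":0,"y":0,"z":0,"ax":0,"ay":0,"az":-1,"jaw":14},{"x":0,"y":0,"z":0,"ax":0,"ay":0,"az":-1,"jaw":14},{"x":0,"y":0,"z":0,"ax":0,"ay":0,"az":-1,"jaw":14}]}}

```text
time_s: 19.92
eef_pos: [0.5432, -0.1125, 0.1659]
orientation: [[0.848, 0.53, -0.005], [0.53, -0.848, 0.001], [-0.004, -0.003, -1.0]]
wrist_force: [0.9, 0.5, 0.8]
opening: 0.0138
gripper_force: 0.0
```

Call:
{"name": "servo_tool", "arguments": {"motion": [{"x":0,"y":0,"z":0,"ax":0,"ay":0,"az":-1,"jaw":14},{"x":0,"y":0,"z":0,"ax":0,"ay":0,"az":-1,"jaw":14},{"x":0,"y":0,"z":0,"ax":0,"ay":0,"az":-1,"jaw":14},{"x":0,"y":0,"z":0,"ax":0,"ay":0,"az":-1,"jaw":14},{"x":0,"y":0,"z":0,"ax":0,"ay":0,"az":-1,"jaw":14}]}}

```text
time_s: 20.33
eef_pos: [0.5432, -0.1125, 0.1659]
orientation: [[0.999, 0.035, -0.004], [0.035, -0.999, 0.003], [-0.004, -0.003, -1.0]]
wrist_force: [0.3, -0.2, -1.0]
opening: 0.014
gripper_force: 0.0
```

```bash
sed -i 's/return np.c_\[np.cross(v,z),v,z\]/return np.c_[np.cross(v,z),v,z] if not FLIP else np.c_[-np.cross(v,z),-v,z]/' h.py; echo 'FLIP=True' >> h.py; python3 - <<'E'
from h import *
s=manip.sense();print(np.round(s["qpos"],2))
plan([.55,-.1157,.09],2.2,20);plan([.55,-.1157,.06],2.2,40)
E
```

```text
[-0.3   0.05  1.69  0.    1.4   1.24]
shift [ 0.0085 -0.004  -0.0948] turn [ 0.018 -0.674  0.005] rows 2.8238005540645688
shift [ 0.0085 -0.004  -0.1323] turn [ 0.043 -1.34   0.003] rows 5.616973017781856
```

Call:
{"name": "servo_tool", "arguments": {"motion": [{"x":0.012,"y":-0.004,"z":-0.09,"ax":0.02,"ay":-0.68,"az":0,"jaw":14},{"x":0.012,"y":-0.004,"z":-0.09,"ax":0.02,"ay":-0.68,"az":0,"jaw":14},{"x":0.012,"y":-0.004,"z":-0.09,"ax":0.02,"ay":-0.68,"az":0,"jaw":14},{"x":0.012,"y":-0.004,"z":-0.09,"ax":0.02,"ay":-0.68,"az":0,"jaw":14}]}}

```text
time_s: 20.67
eef_pos: [0.5419, -0.1118, 0.0822]
orientation: [[0.942, 0.042, 0.333], [0.037, -0.999, 0.02], [0.333, -0.006, -0.943]]
wrist_force: [-2.6, 0.7, -3.4]
opening: 0.014
gripper_force: 0.0
```

Call:
{"name": "servo_tool", "arguments": {"motion": [{"x":0,"y":0,"z":-0.04,"ax":0.025,"ay":-0.68,"az":0,"jaw":14},{"x":0,"y":0,"z":-0.04,"ax":0.025,"ay":-0.68,"az":0,"jaw":14},{"x":0,"y":0,"z":-0.04,"ax":0.025,"ay":-0.68,"az":0,"jaw":14},{"x":0,"y":0,"z":-0.04,"ax":0.025,"ay":-0.68,"az":0,"jaw":14},{"x":0,"y":0,"z":-0.04,"ax":0.025,"ay":-0.68,"az":0,"jaw":14},{"x":0,"y":0,"z":-0.04,"ax":0.025,"ay":-0.68,"az":0,"jaw":14}]}}

```text
time_s: 21.17
eef_pos: [0.5534, -0.1158, 0.0626]
orientation: [[0.759, 0.039, 0.649], [0.03, -0.999, 0.026], [0.65, -0.0, -0.76]]
wrist_force: [-0.1, -0.6, -0.2]
opening: 0.0139
gripper_force: 0.0
```

```bash
python3 - <<'E'
from h import *
s=manip.sense();print(np.round(s["qpos"],2))
plan([.514,-.1167,.04],2.2,40)
E
```

```text
[-0.53 -0.31  2.4   0.74  0.55  0.46]
shift [-0.0492 -0.0011 -0.0283] turn [-0.001  0.018 -0.001] rows 1.0886721523954026
```

Call:
{"name": "servo_tool", "arguments": {"motion": [{"x":-0.044,"y":-0.001,"z":-0.01,"ax":0,"ay":0,"az":0,"jaw":14},{"x":-0.044,"y":-0.001,"z":-0.01,"ax":0,"ay":0,"az":0,"jaw":14},{"x":-0.044,"y":-0.001,"z":-0.022,"ax":0,"ay":0,"az":0,"jaw":14},{"x":-0.044,"y":-0.001,"z":-0.022,"ax":0,"ay":0,"az":0,"jaw":14}]}}

```text
time_s: 21.5
eef_pos: [0.5195, -0.1172, 0.0452]
orientation: [[0.759, 0.038, 0.65], [0.029, -0.999, 0.025], [0.65, -0.0, -0.76]]
wrist_force: [0.0, -0.3, -1.3]
opening: 0.0139
gripper_force: 0.0
```

```bash
python3 - <<'E'
from h import *
s=manip.sense();print(np.round(s["qpos"],2))
plan([.516,-.1167,.014],2.2,40)
E
```

```text
[-0.59 -0.38  2.49  0.79  0.57  0.37]
shift [-0.0044  0.0006 -0.039 ] turn [-0.002  0.019  0.   ] rows 0.7535424455194243
```

Position is good. Lower, then push: first most of the way, then finish.

Call:
{"name": "servo_tool", "arguments": {"motion": [{"x":-0.003,"y":0,"z":-0.02,"ax":0,"ay":0,"az":0,"jaw":14},{"x":-0.003,"y":0,"z":-0.038,"ax":0,"ay":0,"az":0,"jaw":14},{"x":-0.003,"y":0,"z":-0.038,"ax":0,"ay":0,"az":0,"jaw":14},{"x":-0.003,"y":0,"z":-0.038,"ax":0,"ay":0,"az":0,"jaw":14}]}}

```text
time_s: 21.83
eef_pos: [0.5168, -0.1164, 0.0134]
orientation: [[0.761, 0.038, 0.648], [0.026, -0.999, 0.028], [0.648, -0.004, -0.761]]
wrist_force: [0.1, 0.7, -0.7]
opening: 0.0142
gripper_force: 0.0
```

Call:
{"name": "servo_tool", "arguments": {"motion": [{"x":0.015,"y":0.001,"z":0,"ax":0,"ay":0,"az":0,"jaw":14},{"x":0.03,"y":0.001,"z":0,"ax":0,"ay":0,"az":0,"jaw":14},{"x":0.045,"y":0.002,"z":0,"ax":0,"ay":0,"az":0,"jaw":14},{"x":0.06,"y":0.002,"z":0,"ax":0,"ay":0,"az":0,"jaw":14},{"x":0.075,"y":0.003,"z":0,"ax":0,"ay":0,"az":0,"jaw":14},{"x":0.09,"y":0.004,"z":0,"ax":0,"ay":0,"az":0,"jaw":14},{"x":0.1,"y":0.004,"z":0,"ax":0,"ay":0,"az":0,"jaw":14},{"x":0.1,"y":0.004,"z":0,"ax":0,"ay":0,"az":0,"jaw":14}]}}

```text
time_s: 22.5
eef_pos: [0.5992, -0.1141, 0.0159]
orientation: [[0.758, 0.037, 0.651], [0.027, -0.999, 0.025], [0.652, -0.002, -0.758]]
wrist_force: [-0.7, -0.4, 0.7]
opening: 0.0141
gripper_force: 0.0
```

```bash
python3 - <<'E'
from h import *
s=manip.sense();print(np.round(s["qpos"],2),s["wrist_force"])
plan([.6455,-.111,.0135],2.2,40)
E
```

```text
[-0.46 -0.04  2.29  0.93  0.4   0.29] [-0.72735857 -0.40232152  0.70324425]
shift [ 0.0578  0.0039 -0.0029] turn [-0.004  0.022  0.003] rows 1.1137274682421787
```

Call:
{"name": "servo_tool", "arguments": {"motion": [{"x":0.012,"y":0.001,"z":0,"ax":0,"ay":0,"az":0,"jaw":14},{"x":0.024,"y":0.001,"z":-0.001,"ax":0,"ay":0,"az":0,"jaw":14},{"x":0.036,"y":0.002,"z":-0.001,"ax":0,"ay":0,"az":0,"jaw":14},{"x":0.045,"y":0.002,"z":-0.002,"ax":0,"ay":0,"az":0,"jaw":14},{"x":0.05,"y":0.003,"z":-0.002,"ax":0,"ay":0,"az":0,"jaw":14},{"x":0.055,"y":0.003,"z":-0.002,"ax":0,"ay":0,"az":0,"jaw":14},{"x":0.059,"y":0.003,"z":-0.002,"ax":0,"ay":0,"az":0,"jaw":14},{"x":0.059,"y":0.003,"z":-0.002,"ax":0,"ay":0,"az":0,"jaw":14}]}}

```text
time_s: 23.17
eef_pos: [0.6445, -0.1117, 0.0131]
orientation: [[0.759, 0.036, 0.65], [0.026, -0.999, 0.025], [0.65, -0.003, -0.76]]
wrist_force: [-0.7, 0.5, 0.4]
opening: 0.0143
gripper_force: 0.3
```

Call:
{"name": "servo_tool", "arguments": {"motion": [{"x":-0.03,"y":-0.001,"z":0,"ax":0,"ay":0,"az":0,"jaw":14},{"x":-0.06,"y":-0.003,"z":0,"ax":0,"ay":0,"az":0,"jaw":14},{"x":-0.09,"y":-0.004,"z":0,"ax":0,"ay":0,"az":0,"jaw":14},{"x":-0.12,"y":-0.005,"z":0.01,"ax":0,"ay":0,"az":0,"jaw":14},{"x":-0.12,"y":-0.005,"z":0.05,"ax":0,"ay":0,"az":0,"jaw":14},{"x":-0.12,"y":-0.005,"z":0.1,"ax":0,"ay":0,"az":0,"jaw":14},{"x":-0.12,"y":-0.005,"z":0.12,"ax":0,"ay":0,"az":0,"jaw":14},{"x":-0.12,"y":-0.005,"z":0.12,"ax":0,"ay":0,"az":0,"jaw":14}]}}

```text
time_s: 23.83
eef_pos: [0.5506, -0.1176, 0.1153]
orientation: [[0.754, 0.035, 0.656], [0.028, -0.999, 0.021], [0.656, 0.003, -0.755]]
wrist_force: [0.4, -1.1, 0.4]
opening: 0.0136
gripper_force: 0.0
```

```bash
python3 - <<'E'
from cl import *
s=manip.sense()
q,_,_=xy("top"); p,d,P=xy("scene")
f=lambda a,s:cv2.convertScaleAbs(cv2.resize(a[:,:,::-1],(400,400),interpolation=cv2.INTER_CUBIC),alpha=s)
cv2.imwrite("pics/fin.png",np.hstack([f(q[130:280,245:395],1.6),f(p[210:380,170:340],1.2)]))
print(s["time_s"],s["eef_pos"],s["wrist_force"])
E
```

```text
23.8333 [ 0.55064637 -0.11764635  0.11526143] [ 0.41717783 -1.08979226  0.40323748]
```

View pics/fin.png

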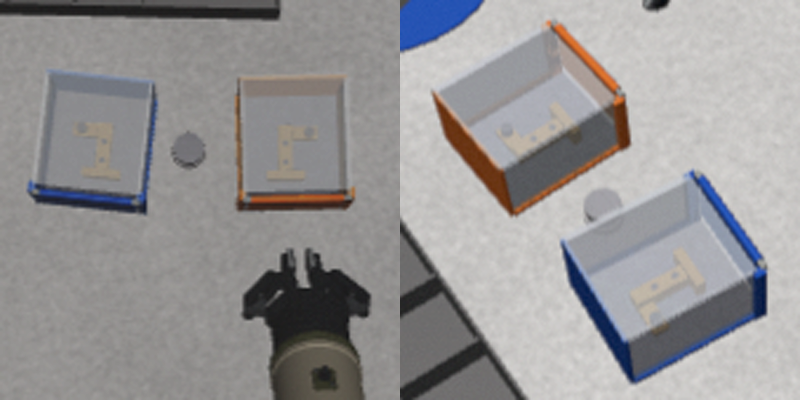

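Both brackets lie flat inside the right trays (left crop: blue (100,150), orange (290,150)). I've used all 10 picture views, so I'll check the orange flap by depth.

Call:
{"name": "servo_tool", "arguments": {"motion": [{"x":-0.03,"y":0,"z":0.05,"ax":0,"ay":0.6,"az":0,"jaw":14},{"x":-0.03,"y":0,"z":0.1,"ax":0,"ay":0.6,"az":0,"jaw":14},{"x":-0.03,"y":0,"z":0.1,"ax":0,"ay":0.6,"az":0,"jaw":14},{"x":-0.03,"y":0,"z":0.1,"ax":0,"ay":0.6,"az":0,"jaw":14},{"x":-0.03,"y":0,"z":0.1,"ax":0,"ay":0.6,"az":0,"jaw":14}]}}

```text
time_s: 24.35
eef_pos: [0.5249, -0.1153, 0.1884]
orientation: [[0.923, 0.035, 0.382], [0.027, -0.999, 0.026], [0.383, -0.014, -0.924]]
wrist_force: [-0.1, 0.1, -0.3]
opening: 0.0139
gripper_force: 0.0
```

```bash
python3 - <<'E'
from cl import *
for n in("wrist","top","scene"):
    p,d,P=xy(n)
    for col,lo,hi,o,u,v in(("orange",(3,120,40),(16,255,255),[.617,-.1182,0],[.999,.042,0],[-.042,.999,0]),("blue",(105,120,40),(125,255,255),[.6152,.1135,0],[.997,-.08,0],[.08,.997,0])):
        m=cv2.inRange(cv2.cvtColor(p,cv2.COLOR_RGB2HSV),lo,hi)>0
        L=P-o;lx=L@u;ly=L@v
        for z in(.025,.04,.06):
            k=m&(d>0)&(abs(P[...,2]-z)<.006)&(abs(ly)<.048)&(abs(lx)<.07)
            if k.sum()>5: print(n,col,z,k.sum(),np.round(np.percentile(lx[k],[10,50,90]),4))
E
```

```text
wrist orange 0.025 312 [-0.0003 -0.0001  0.0001]
wrist orange 0.04 360 [-0.0003 -0.0001  0.0001]
wrist orange 0.06 360 [-0.0003 -0.0001  0.0002]
wrist blue 0.025 179 [-0.0013 -0.0009 -0.0005]
wrist blue 0.04 232 [-0.0012 -0.0009 -0.0005]
wrist blue 0.06 73 [-0.0013 -0.001  -0.0006]
```

Both flaps are upright and shut, so I'm handing in.

```bash
python3 -c "
from rig import manip
print(manip.job_done())"
```

```text
the job is handed in; nothing more can be done
None
```

I handed the job in at about 24.5 s: the left-hand bracket is behind the blue flap and the right-hand one behind the orange, both lying flat with the flaps shut, and nothing else was touched as far as the forces and views show.

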